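# Open the cell test dock and hold its spring contact back at the mark

### The job

Get the cell test dock ready for me to drop a cell in: use the flat blade of the orange opening tool, not your fingers, to lever up the clear cover by its grey lip, swing the cover fully open so that it leans back, and lay the tool back down on the bench. Then take the blue tab of the spring slide with your fingers, pull it out until its white pointer is at the red index clip, and finish while still holding it there, so that the program ends with the slide held at the mark. Do not shift the index clip, and leave the tray of cells, the multimeter and the tweezers where they are.

Things in the scene. Friction and masses are not known exactly. Their poses are not given: they have to be found in the camera images.
- dock: Cell test dock, fixed: pale grey case 150 (x) x 230 (y) mm, dark deck 40 mm above the bench. Origin: centre of its underside. Its front faces its -x, roughly the robot. At its +y end a console with a screen, 70 mm wide, 58 mm high; the rest is the cell bay under a clear cover: a trough 24 mm wide along the dock's y at its x = 0.
- pry_slot (a point): Middle of the floor, at its front edge, of the pry slot in the dock's front edge below the cover's lip, at dock (-75, -30, 28) mm, marked by an orange line. The slot is 48 mm wide along y, open to the front and top, runs 38 mm back along the dock's x, floor 28 mm above the bench, 12 mm below the deck. Axes as the dock's.
- cover (a joint): Angle of the clear cover: 0 shut, grows as its front edge rises, stop at 1.9 rad (leaning back 19 degrees past upright). 70 g, stiff hinge: it stays at any angle it is left at and takes about 1 N at the lip to move. No catch.
- cover_hinge (a point): Middle of the cover's hinge line, along the dock's y, at dock (52, -30, 41) mm. The frame turns with the cover; shut, its axes are the dock's. The cover is a clear dome 96 (x) x 130 (y) mm, 32 mm high, walls 3 mm, with a flat flange 10 mm deep and 136 mm wide along its front and a pry lip before that.
- cover_lip (a point): Middle of the front edge, on the underside, of the cover's grey pry lip: 112 mm from the hinge line, 36 mm wide along y, 3 mm thick. Shut, it is 13 mm above the floor of the pry slot, 15 mm behind the dock's front: room for a blade, not for fingers. The flat underside of lip and flange reaches 18 mm inward; behind that is the hollow of the dome.
- slide (a joint): Travel of the spring slide (m): 0 at rest near the console, grows as the slide is pulled along the dock's -y away from the console, stop at 0.052. The spring pulls it back whenever it is let go: 2 N at rest plus 1 N for every 10 mm pulled.
- slide_grip (a point): Centre of the blue ribbed thumb tab of the spring slide: 20 mm along the dock's x, 12 mm along y, standing 26 mm above the deck (top 66 mm above the bench, this point 53 mm). Axes as the dock's.
- slide_pointer (a point): Tip of the white pointer (2 mm wide) that sticks out of the tab to the dock's -x, 24 mm from the tab's centre line, just above the deck. Axes as the dock's.
- index_mark (a point): Middle of the inner face of the red index clip on the length scale beside the slide: the mark to pull to. The slide is at the mark when its pointer tip faces this point (same dock y). The clip is 8 mm wide along the dock's y, 6 mm high, 1 mm beyond the pointer tip in x, stiff on its scale (4 N). Axes as the dock's.
- spudger_grip (a point): Centre of the orange handle of the flat-bladed opening tool that lies on the bench: handle 100 (x) x 16 (y) x 20 (z, high) mm, centre 10 mm above the bench when lying. Its x points to the blade, z up. 60 g, balanced about 13 mm ahead of this point.
- spudger_tip (a point): Tip of its steel blade, 110 mm ahead of the handle's centre on the handle's axis. The blade is 60 mm long, 12 mm wide in y, 2 mm thick in z, level with the handle's centre.
- cell_tray: Black open tray 100 x 80 x 14 mm with two cells; bystander. Origin: centre of its underside.
- cell_a: Green round cell, 18 x 65 mm, lying in the tray; bystander. Origin on its underside.
- cell_b: Purple round cell, 21 x 70 mm, lying in the tray; bystander. Origin on its underside.
- multimeter: Dark hand multimeter 190 x 90 x 53 mm; bystander. Origin: centre of its underside.
- tweezers: Steel tweezers 130 mm long, 6 mm high; bystander. Origin under their middle.
Not all that is in view belongs to the job. Of the things like the part that bears spudger_grip, leave any that is turquoise; of the rest the smaller one is meant.

How it is judged:
By the outcome, as a careful person would: the job done as asked, in the order asked, and still so for the second after the job is handed in, while the arm keeps its last pose, push and grip.
It also fails if it takes over 64 s, if anything falls off the work surface, if the arm or the gripper's body presses on something with over 40 N, if the wrist force passes 120 N, or if a joint passes its speed limit or range.

### The arm

A 7-joint arm with a two-finger parallel gripper is mounted at the origin on the work surface. World frame = base frame: x ahead of the robot, y to its left, z up, the work surface at z = 0. Lengths are in m, angles in rad, forces in N, time in s.
With the tool pointing down it reaches from about 0.4 to 0.85 m from the base axis. Payload 10.4 kg.
Tool frame: the origin (TCP) lies midway between the tips of the shut fingers; the grasp point (between the pads) lies 19 mm behind it (manip.tcp_to_grasp is the distance from the TCP to the grasp point, in m); x points along the fingers, y is the direction in which the jaws open and shut, and the axes are right-handed (so a half turn about x gives the same grasp; the last joint's range is limited). The gripper opens to 85 mm and grips with 20 to 120 N. Pads are 22 mm wide; open, the fingers measure 114 mm over their backs; the gripper's body (76 mm by 85 mm) begins 54 mm behind the grasp point. The pads swing forward as they close: fully open they stand 13 mm farther back than shut.
Start: joints at [-1.261, 0.332, -0.065, 1.46, 0.022, 1.35, -0.088], TCP at [0.204, 0.591, 0.204] pointing down, gripper open.
Joint ranges: [-2.6, 2.6], [-0.5, 2.12], [-1.47, 1.34], [0.16, 2.42], [-1.27, 4.41], [0.06, 2.06], [-2.6, 2.6]. Speed limits (rad/s): [2.22, 2.22, 2.79, 2.79, 3.14, 3.14, 3.14].

### API

Orientations are given as a unit quaternion [x, y, z, w].
In Python, from workcell import monitor, viewer, manip gives the robot as it stands. The module is installed in compiled form; this text tells all that it offers.
- The arm moves only by the tool send_rows, never from a script. Its arguments are lists of equal length, an entry for each row: "grip": the closure in counts, from 0 (fully open) to 255 (shut); "offset": the shift along the tool's x, y, z in mm, a list of three; "twist": the turn about the tool's x in degrees. In form: {"grip": [grip, ...], "offset": [[tx, ty, tz], ...], "twist": [twist, ...]}. A call has exactly 5 rows; each row is the pose to reach, as a shift and turn from the pose commanded when the call began, along the tool's axes at that moment; what a row does not reach only later rows make up. A row lasts 1/12 s, in which the tool goes at most 41.7 mm and 7.16 degrees, less where a joint would pass 70% of its speed; a pose out of reach is approached as far as the arm can. A call with a gripper value outside its range is refused whole. The fingers move at their own pace and stop on an object; "newtons" is the grip in N (left out, the last holds). Time passes only in rows, so rows that repeat a pose let the fingers close, or fill a call up. It gives the time, the measured TCP pose, the force and the opening at its end, in the units of the state.
- monitor.get_obs(): the state, without advancing time (a new reading comes with each control period).
- viewer.camera(name): name is "scene" or "top" or "wrist"; returns (picture, depth): 420x560x3 uint8, blue, green, red; 420x560 float32, m along the optical axis (not along the pixel's ray), 0 where there is no reading.
- viewer.camera_model(name): a dict with "camera_matrix" (3x3 intrinsics, pixels), "R" (3x3) and "t" (3): a world point X has camera coordinates R X + t; the wrist camera has in their place "mount" (4x4, takes a point from camera to tool coordinates, whose origin is the TCP and whose axes are the tool frame's). Camera axes: x right, y down, z forward; pixel columns grow to the right and rows downward; lengths in m; the calibration is good to about 2 mm. A picture is of the moment at which its call begins: read the wrist's pose just before it. camera_model takes no time and is no camera call.
- manip.hand_in(): hands the job in, once; it reports no verdict.
Trained networks look in the newest picture that a camera, given by its name, has taken for a name from the list of things; names that differ only in an ending like _2 or _b are one class to them, and where a whole thing is asked for, a point or a joint stands for the part that bears it (a point fixed in the world has none). Each returns a list of dicts, best first, with "score" (0 to 1); they miss things now and then, are a little off and sometimes report something else, mostly with a low value. They report only what shows in the picture. A call takes as long as a camera call. They do not tell look-alikes from the thing itself.
- viewer.recognise(target, camera): "box" ([left, top, width, height] in pixels, round what is visible of it).
- viewer.regions_of(target, camera): "region" (420x560 bool, what is visible of it) and "box" ([left, top, width, height] in pixels, round what is visible of it).
- viewer.spot_point(target, camera): "position" ([column, row] in pixels: a listed point, or the origin of a listed thing).
The state is a dict: "clock": time; "joint_pos": joint angles; "joint_velocities": joint speeds; "tau": joint torques, N m; "position": TCP position; "ee_rot": TCP orientation; "ft_force": force on the tool from outside, world axes, zero at the start; "torque": the same for the moment, N m; "grip_width": opening from 0.0 (shut) to 1.0 (fully open).
Only numpy, scipy, OpenCV 4.12 (cv2) and the standard library are available. Lean on these libraries where they do the work, as an engineer would, in place of code of your own. Each camera call takes 0.05 s, during which the arm holds its last target.

## Working session

There is one attempt and no reset: what is moved stays moved. The work goes in short steps, Python scripts to look and compute and a tool call to move; the robot and the scene stay as the last step left them, time stands still between calls to the robot, and variables do not carry over. Pictures are saved under pics/ and viewed, and the job is handed in when it is done.

Besides the shell and the picture viewer there is one more tool, called after "Emit:" as a command line: name --pt "numbers of a row" for each row, then --argument value for the rest. send_rows: Moves the arm, as the interface text tells. Its arguments: {"type":"object","properties":{"grip":{"type":"array","items":{"type":"number"}},"offset":{"type":"array","items":{"type":"array","items":{"type":"number"}}},"twist":{"type":"array","items":{"type":"number"}},"newtons":{"type":"number"}},"required":["grip","offset","twist"]}

```bash
mkdir -p pics; ls
cat > h.py <<'E'
import numpy as np, cv2
from workcell import monitor, viewer, manip
from scipy.spatial.transform import Rotation as R
def cam2world(name,obs=None):
    m=viewer.camera_model(name); K=np.array(m["camera_matrix"])
    if "mount" in m:
        M=np.array(m["mount"]); T=np.eye(4); T[:3,:3]=R.from_quat(obs["ee_rot"]).as_matrix(); T[:3,3]=obs["position"]
        return K,T@M
    T=np.eye(4);T[:3,:3]=np.array(m["R"]).T; T[:3,3]=-T[:3,:3]@np.array(m["t"]); return K,T
def px(K,T,uv,d):
    c=np.array([(uv[0]-K[0,2])/K[0,0]*d,(uv[1]-K[1,2])/K[1,1]*d,d,1]); return (T@c)[:3]
def pz(K,T,uv,z):
    r=T[:3,:3]@np.array([(uv[0]-K[0,2])/K[0,0],(uv[1]-K[1,2])/K[1,1],1]); o=T[:3,3]
    return o+r*(z-o[2])/r[2]
def proj(K,T,P):
    c=np.linalg.inv(T)@np.append(P,1); return (K@c[:3])[:2]/c[2]
def cloud(K,T,D):
    v,u=np.mgrid[:D.shape[0],:D.shape[1]]
    c=np.stack([(u-K[0,2])/K[0,0]*D,(v-K[1,2])/K[1,1]*D,D],-1)
    return c@T[:3,:3].T+T[:3,3]
E
python3 - <<'E'
from h import *
o=monitor.get_obs()
print({k:np.round(v,3).tolist() for k,v in o.items()}, manip.tcp_to_grasp)
for n in ["scene","top"]:
    im,d=viewer.camera(n); cv2.imwrite(f"pics/{n}0.png",im); np.save(f"{n}0.npy",d)
    K,T=cam2world(n); print(n,T.round(3).tolist(),K.tolist())
    for t in ["dock","spudger_grip","cell_tray","multimeter","tweezers","cover"]:
        print(t,[(np.round(r["box"]).tolist(),round(r["score"],2)) for r in viewer.recognise(t,n)[:4]])
    for t in ["dock","pry_slot","cover_hinge","cover_lip","slide_grip","slide_pointer","index_mark","spudger_grip","spudger_tip"]:
        print(t,[(np.round(r["position"],1).tolist(),round(r["score"],2)) for r in viewer.spot_point(t,n)[:4]])
print(monitor.get_obs()["clock"])
E
```

```text
pics
{'clock': 0.0, 'joint_pos': [-1.261, 0.333, -0.065, 1.461, 0.022, 1.35, -0.089], 'joint_velocities': [-0.001, -0.001, -0.001, 0.001, 0.001, 0.001, 0.0], 'tau': [-0.001, -62.544, 0.049, -39.161, 0.016, 0.01, 0.0], 'position': [0.204, 0.59, 0.203], 'ee_rot': [0.117, 0.697, -0.118, 0.697], 'ft_force': [-0.371, 0.23, 0.188], 'torque': [-0.019, -0.041, 0.015], 'grip_width': 0.999} 0.0187
scene [[0.315, 0.688, -0.653, 1.236], [0.949, -0.228, 0.217, -0.283], [0.001, -0.689, -0.725, 0.892], [0.0, 0.0, 0.0, 1.0]] [[449.3719139322936, 0.0, 286.4593746327617], [0.0, 449.3719139322936, 216.18644002509936], [0.0, 0.0, 1.0]]
dock [([265.0, 224.0, 110.0, 80.0], 0.67)]
spudger_grip [([194.0, 171.0, 11.0, 53.0], 0.93), ([271.0, 232.0, 72.0, 50.0], 0.67), ([300.0, 155.0, 47.0, 40.0], 0.65)]
cell_tray [([373.0, 175.0, 44.0, 32.0], 0.73), ([273.0, 230.0, 70.0, 53.0], 0.39)]
multimeter [([427.0, 192.0, 47.0, 56.0], 0.88), ([262.0, 223.0, 114.0, 81.0], 0.72), ([166.0, 232.0, 11.0, 53.0], 0.41)]
tweezers [([126.0, 288.0, 7.0, 46.0], 0.59)]
cover [([275.0, 230.0, 67.0, 52.0], 0.61)]
dock []
pry_slot [(
[... 683 characters left out ...]
dger_grip [([340.0, 264.0, 35.0, 85.0], 0.89), ([172.0, 263.0, 79.0, 52.0], 0.7), ([394.0, 201.0, 16.0, 58.0], 0.66)]
cell_tray [([131.0, 216.0, 36.0, 42.0], 0.91)]
multimeter [([91.0, 140.0, 59.0, 75.0], 0.87)]
tweezers [([436.0, 167.0, 13.0, 48.0], 0.5)]
cover [([253.0, 146.0, 57.0, 47.0], 0.7)]
dock [([268.6, 176.3], 0.79), ([282.5, 190.7], 0.68)]
pry_slot [([280.7, 200.7], 0.84)]
cover_hinge []
cover_lip [([281.4, 190.6], 0.8)]
slide_grip []
slide_pointer [([282.4, 189.6], 0.6)]
index_mark []
spudger_grip [([401.8, 242.2], 0.91), ([362.5, 289.0], 0.77), ([226.6, 279.6], 0.68)]
spudger_tip [([344.7, 344.8], 0.82), ([408.9, 198.7], 0.58), ([170.7, 312.5], 0.57), ([401.7, 242.2], 0.26)]
1.6
```

View images.

View pics/scene0.png

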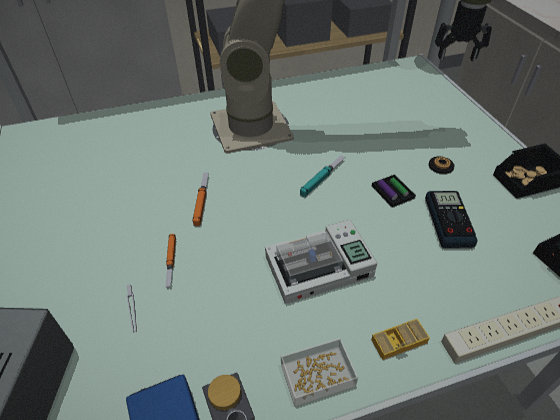

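View pics/top0.png

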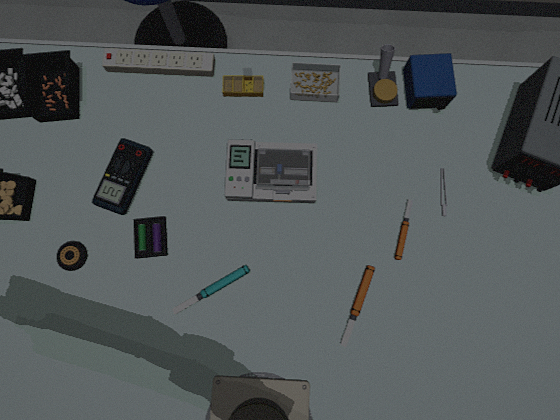

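Look-alikes in the top view are a turquoise tool at (225,281), a large orange tool at (362,292) and a smaller orange tool at (402,242). The turquoise one is ruled out and the smaller orange one is meant. Next I'll check this in a crop and measure.

Run:
```python
from h import *
im=cv2.imread("pics/top0.png"); D=np.load("top0.npy"); K,T=cam2world("top"); C=cloud(K,T,D)
cv2.imwrite("pics/c1.png",np.hstack([cv2.resize(im[190:360,320:430],None,fx=3.5,fy=3.5,interpolation=cv2.INTER_CUBIC)]))
cv2.imwrite("pics/c2.png",cv2.resize(im[130:215,215:325],None,fx=7,fy=7,interpolation=cv2.INTER_CUBIC))
hsv=cv2.cvtColor(im,cv2.COLOR_BGR2HSV)
m=((hsv[...,0]<18)&(hsv[...,1]>150)&(hsv[...,2]>80)).astype(np.uint8)
n,l,s,c=cv2.connectedComponentsWithStats(m)
for i in range(1,n):
    if s[i,4]>60:
        v,u=np.nonzero(l==i); P=np.array([pz(K,T,(a,b),0.018)[:2] for a,b in zip(u,v)])
        r=cv2.minAreaRect((P*1000).astype(np.float32)); print(s[i],r, np.median(C[v,u,2]),P.mean(0))
# dock
Z=C[...,2]; mk=(Z>0.03)&(Z<0.12); mk[:130]=0;mk[215:]=0;mk[:,:215]=0;mk[:,325:]=0
P=C[mk]; print(len(P)); r=cv2.minAreaRect((P[:,:2]*1000).astype(np.float32)); print(r,cv2.boxPoints(r))
for lo,hi in [(.035,.045),(.05,.062),(.065,.08)]:
    q=P[(P[:,2]>lo)&(P[:,2]<hi)]; r=cv2.minAreaRect((q[:,:2]*1000).astype(np.float32)); print(lo,len(q),r)
```

```text
[396 225  12  35 172] ((458.734375, -331.77264404296875), (12.990056037902832, 87.79423522949219), 77.83207702636719) 0.01855643770106996 [ 0.4598687  -0.33224696]
[353 266  21  44 311] ((340.3431091308594, -238.67691040039062), (17.514738082885742, 111.04217529296875), 71.46957397460938) 0.024455418062338863 [ 0.33782862 -0.23794043]
5135
((621.9406127929688, 5.62982177734375), (152.64425659179688, 229.81674194335938), 1.1142497062683105) [[ 543.39844   119.032295]
 [ 547.86743  -110.74099 ]
 [ 700.4828   -107.77265 ]
 [ 696.0138    122.00063 ]]
0.035 1301 ((622.2723388671875, 4.35382080078125), (152.0965118408203, 227.06849670410156), 0.9137384295463562)
0.05 1597 ((621.9752807617188, 15.973182678222656), (151.35560607910156, 209.25595092773438), 1.6477301120758057)
0.065 1994 ((625.5809936523438, -24.299697875976562), (97.2584228515625, 129.8865203857422), 1.2225276231765747)
```

View pics/c1.png

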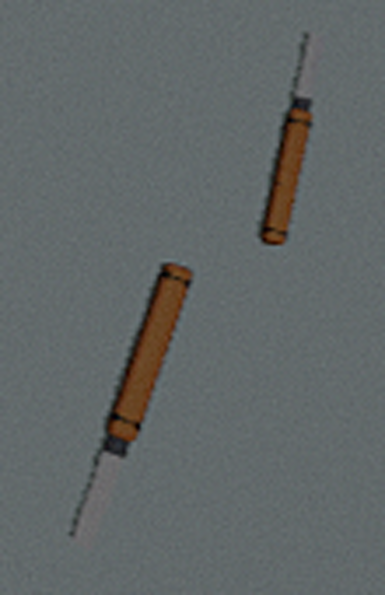

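View pics/c2.png

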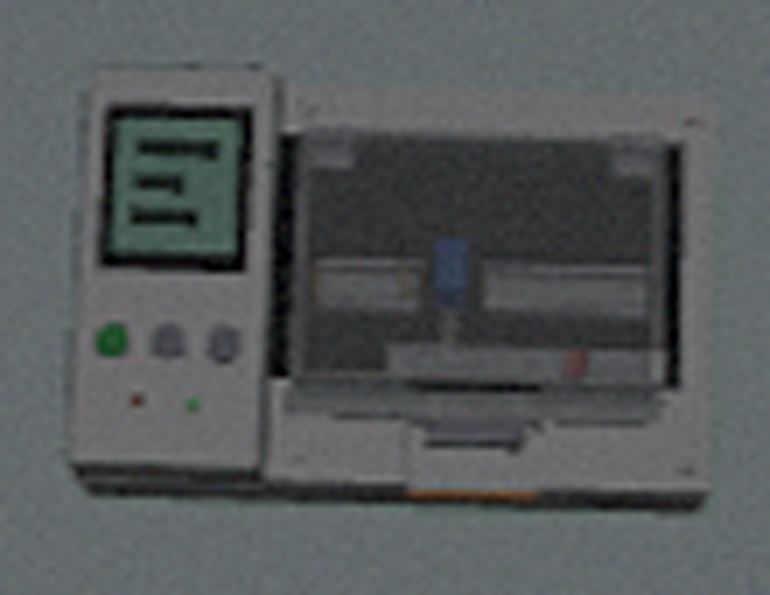

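The crop shows the small orange tool at c1 (287,175), with its blade pointing away from the robot at about (305,35). The large orange tool at (150,355) is clearly longer. In the dock crop the blue tab is at (450,270), the red clip at (575,360) and the orange slot mark at (472,495).

```bash
cat >> h.py <<'E'
def plan(xyz,yaw=None,verbose=True):
    """offset mm & twist to bring TCP to xyz with jaw (tool y) line at world yaw (rad)"""
    o=monitor.get_obs(); M=R.from_quat(o["ee_rot"]).as_matrix()
    off=M.T@(np.array(xyz)-o["position"])*1000
    tw=None
    if yaw is not None:
        d=M.T@np.array([np.cos(yaw),np.sin(yaw),0]); a=np.degrees(np.arctan2(d[2],d[1])); tw=(a+90)%180-90
    print("off",off.round(1),"tw",tw, "j7",o["joint_pos"][6].round(3) if hasattr(o["joint_pos"],'round') else o["joint_pos"][6],"clk",round(o["clock"],2))
def st():
    o=monitor.get_obs(); M=R.from_quat(o["ee_rot"]).as_matrix()
    print("clk",round(o["clock"],2),"pos",np.round(o["position"],4),"F",np.round(o["ft_force"],2),"T",np.round(o["torque"],2),"g",round(float(o["grip_width"]),3),"tooly yaw",np.degrees(np.arctan2(M[1,1],M[0,1])).round(2),"down",M[:,0].round(3))
E
python3 - <<'E'
from h import *
st(); plan([0.47,0.28,0.2],None); plan([0.42,-0.33,0.2],np.radians(78))
print(R.from_quat(monitor.get_obs()["ee_rot"]).as_matrix().round(3), np.array(viewer.camera_model("wrist")["mount"]).round(3))
E
```

```text
clk 1.6 pos [0.2042 0.5907 0.2042] F [0.24 0.06 0.83] T [-0.01 -0.01 -0.  ] g 0.998 tooly yaw 70.93 down [ 0.  0. -1.]
off [   4.2 -206.8  352.7] tw None j7 -0.089 clk 1.6
off [   4.2 -799.7  504.8] tw -7.070078967021047 j7 -0.089 clk 1.6
[[ 0.     0.327  0.945]
 [ 0.     0.945 -0.327]
 [-1.     0.     0.   ]] [[ 0.001 -0.312  0.95  -0.168]
 [ 1.    -0.    -0.001  0.001]
 [ 0.     0.95   0.312 -0.08 ]
 [ 0.     0.     0.     1.   ]]
```

Emit:
send_rows --grip '[0,0,0,0,0]' --pt "0 -22 34" --pt "0 -44 68" --pt "0 -66 102" --pt "0 -88 136" --pt "0 -110 170" --twist '[0,0,0,0,0]'

```text
clock: 2.02
position: [0.3298, 0.4296, 0.2044]
ee_rot: [0.117, 0.697, -0.117, 0.697]
ft_force: [1.9, 0.4, -0.2]
grip_width: 1.0
```

Emit:
send_rows --grip '[0,0,0,0,0]' --pt "0 -29 29" --pt "0 -59 58" --pt "0 -92 83" --pt "0 -128 102" --pt "0 -166 117" --twist '[0,0,0,0,0]'

```text
clock: 2.43
position: [0.386, 0.2339, 0.2042]
ee_rot: [0.118, 0.697, -0.117, 0.697]
ft_force: [1.4, -1.1, 0.6]
grip_width: 1.003
```

Emit:
send_rows --grip '[0,0,0,0,0]' --pt "0 -38 15" --pt "0 -76 30" --pt "0 -114 45" --pt "0 -152 60" --pt "0 -190 75" --twist '[0,0,0,0,0]'

```text
clock: 2.85
position: [0.3937, 0.0301, 0.2044]
ee_rot: [0.117, 0.697, -0.117, 0.698]
ft_force: [2.4, -0.6, 0.1]
grip_width: 1.001
```

Run:
```python
from h import *
st(); plan([0.42,-0.33,0.2],np.radians(78))
```

```text
clk 2.85 pos [0.3937 0.0301 0.2044] F [ 2.42 -0.56  0.09] T [ 0.04 -0.11 -0.03] g 1.001 tooly yaw 70.94 down [ 0.001  0.001 -1.   ]
off [   4.1 -331.8  142.4] tw -7.064505129195197 j7 0.953 clk 2.85
```

Run:
```python
from h import *
im,d=viewer.camera("wrist"); cv2.imwrite("pics/w1.png",im); np.save("w1.npy",d); np.save("w1o.npy",monitor.get_obs(),allow_pickle=True)
```

```text
(no output)
```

View pics/w1.png

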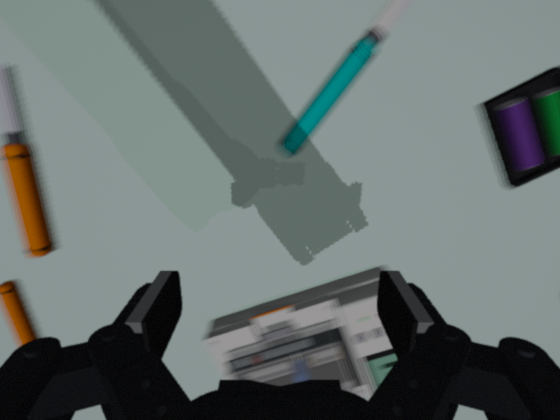

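Emit:
send_rows --grip '[0,0,0,0,0]' --pt "0 -37 16" --pt "0 -74 32" --pt "0 -111 48" --pt "0 -148 64" --pt "0 -185 79" --twist '[0,0,0,-3,-7]'

```text
clock: 3.32
position: [0.4081, -0.1707, 0.2046]
ee_rot: [0.074, 0.703, -0.073, 0.704]
ft_force: [1.7, 0.4, 0.6]
grip_width: 1.002
```

Emit:
send_rows --grip '[0,0,0,0,0]' --pt "0 -35 8" --pt "0 -70 16" --pt "0 -105 24" --pt "0 -130 32" --pt "0 -155 40" --twist '[0,0,0,0,0]'

```text
clock: 3.73
position: [0.4151, -0.3303, 0.2047]
ee_rot: [0.074, 0.703, -0.075, 0.704]
ft_force: [0.2, 0.2, -0.1]
grip_width: 0.999
```

Run:
```python
from h import *
im,d=viewer.camera("wrist"); cv2.imwrite("pics/w2.png",im); np.save("w2.npy",d); o=monitor.get_obs(); np.save("w2o.npy",o,allow_pickle=True)
st()
K,T=cam2world("wrist",o)
for t in ["spudger_grip","spudger_tip"]:
    for r in viewer.spot_point(t,"wrist")[:3]: print(t,np.round(r["position"],1),round(r["score"],2),pz(K,T,r["position"],0.01).round(4))
hsv=cv2.cvtColor(im,cv2.COLOR_BGR2HSV)
m=((hsv[...,0]<18)&(hsv[...,1]>150)&(hsv[...,2]>60)).astype(np.uint8); C=cloud(K,T,d)
n,l,s,c=cv2.connectedComponentsWithStats(m)
for i in range(1,n):
    if s[i,4]>200:
        k=(l==i); P=C[k]; print(s[i],np.percentile(P[:,2],[5,50,95]).round(4)); q=P[P[:,2]>np.median(P[:,2])-.004]
        print(cv2.minAreaRect((q[:,:2]*1000).astype(np.float32)))
```

```text
clk 3.78 pos [ 0.4147 -0.3341  0.2042] F [-2.15  1.24  0.01] T [ 0.02  0.1  -0.01] g 1.001 tooly yaw 77.81 down [-0.    -0.004 -1.   ]
spudger_grip [285.5 214.8] 0.9 [ 0.465  -0.3381  0.01  ]
spudger_grip [354.9  73.9] 0.65 [ 0.3344 -0.2404  0.01  ]
spudger_tip [284.9 296.3] 0.97 [ 0.5686 -0.3606  0.01  ]
[ 335    0   38  141 1998] [0.0048 0.0229 0.0248]
((330.52862548828125, -247.5901641845703), (81.37350463867188, 111.32405090332031), 41.49629592895508)
[277 171  11  86 798] [-0.0017  0.0177  0.0192]
((425.08953857421875, -332.33538818359375), (9.022622108459473, 179.130615234375), 77.79046630859375)
```

View pics/w2.png

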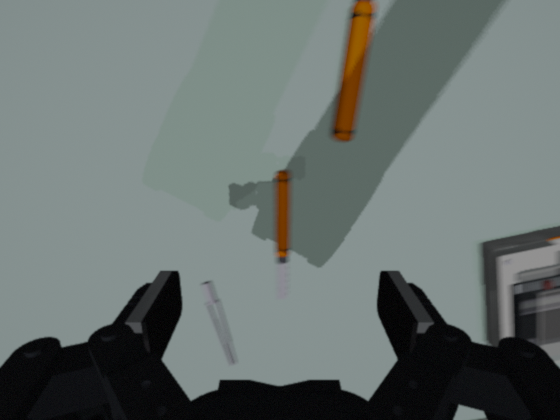

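The wrist view shows the small orange tool centred, with its handle at (283,214) and its blade tip at (284,296). The tweezers at (220,320) are clear of the fingers.

Run:
```python
from h import *
st(); plan([0.479,-0.341,0.06],np.radians(77.8)); plan([0.479,-0.341,0.004],np.radians(77.8))
```

```text
clk 3.88 pos [ 0.4143 -0.3304  0.2039] F [-0.11  0.55 -0.28] T [ 0.02 -0.01 -0.  ] g 0.995 tooly yaw 77.73 down [-0.002 -0.002 -1.   ]
off [143.7   3.7  65.8] tw -0.06714774980001437 j7 2.089 clk 3.88
off [199.7   3.8  65.8] tw -0.06714774980001437 j7 2.089 clk 3.88
```

Emit:
send_rows --grip '[90,90,90,90,90]' --pt "30 1 14" --pt "60 1 28" --pt "90 2 42" --pt "120 2 55" --pt "140 2 55" --twist '[0,0,0,0,0]'

```text
clock: 4.3
position: [0.4711, -0.3355, 0.0613]
ee_rot: [0.074, 0.704, -0.073, 0.703]
ft_force: [-0.6, 0.6, -0.4]
grip_width: 0.647
```

```bash
cat > look.py <<'E'
from h import *
import sys
def look(fn,targets,z):
    a=monitor.get_obs(); im,d=viewer.camera("wrist"); cv2.imwrite(f"pics/{fn}.png",im); np.save(fn+".npy",d); np.save(fn+"o.npy",a,allow_pickle=True)
    K,T=cam2world("wrist",a)
    for t in targets:
        for r in viewer.spot_point(t,"wrist")[:3]: print(t,np.round(r["position"],1),round(r["score"],2),pz(K,T,r["position"],z).round(4))
    return im,d,a,K,T
E
python3 - <<'E'
from look import *
st(); im,d,a,K,T=look("w3",["spudger_grip","spudger_tip"],0.01); st()
hsv=cv2.cvtColor(im,cv2.COLOR_BGR2HSV)
m=((hsv[...,0]<18)&(hsv[...,1]>150)&(hsv[...,2]>60)).astype(np.uint8)
n,l,s,c=cv2.connectedComponentsWithStats(m)
for i in range(1,n):
    if s[i,4]>200:
        v,u=np.nonzero(l==i);P=np.array([pz(K,T,(x,y),.02)[:2] for x,y in zip(u,v)]);print(s[i],cv2.minAreaRect((P*1000).astype(np.float32)))
E
```

```text
clk 4.3 pos [ 0.4711 -0.3355  0.0613] F [-0.64  0.55 -0.36] T [-0.04 -0.02  0.05] g 0.647 tooly yaw 78.12 down [-0.001  0.002 -1.   ]
spudger_grip [281.  207.5] 0.75 [ 0.4651 -0.3325  0.01  ]
spudger_tip [281.1 337. ] 0.62 [ 0.5686 -0.3541  0.01  ]
clk 4.45 pos [ 0.4686 -0.3367  0.0636] F [ 0.4  -0.11  0.26] T [ 0.02 -0.01  0.01] g 0.649 tooly yaw 77.97 down [-0.002  0.002 -1.   ]
[ 367    0   49   55 1730] ((371.3019714355469, -251.39109802246094), (21.68306541442871, 28.068119049072266), 72.20159912109375)
[364  55  39  21 499] ((390.132568359375, -257.6452331542969), (21.634214401245117, 10.560410499572754), 78.11323547363281)
[ 268  131   24  144 2970] ((461.50665283203125, -333.1259765625), (14.33112621307373, 97.14897155761719), 77.53045654296875)
```

View pics/w3.png

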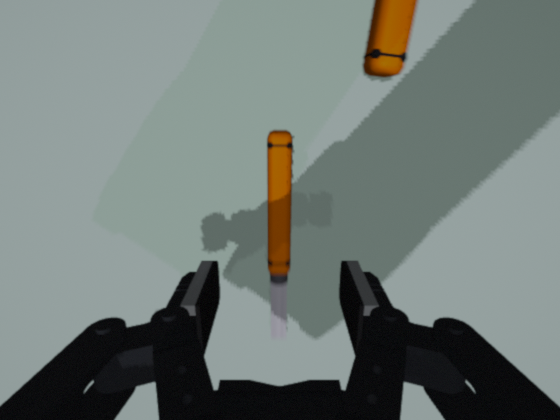

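Emit:
send_rows --grip '[90,90,90,90,90]' --pt "15 0 6" --pt "30 0 6" --pt "45 0 6" --pt "54 0 6" --pt "58 0 6" --twist '[0,0,0,0,0]'

```text
clock: 4.87
position: [0.4754, -0.3389, 0.0068]
ee_rot: [0.074, 0.703, -0.074, 0.704]
ft_force: [-0.3, 0.9, 0.1]
grip_width: 0.649
```

Run:
```python
from h import *
st()
```

```text
clk 4.87 pos [ 0.4754 -0.3389  0.0068] F [-0.29  0.87  0.1 ] T [ 0.06 -0.03  0.05] g 0.649 tooly yaw 77.96 down [ 0.001  0.    -1.   ]
```

Emit:
send_rows --grip '[150,200,230,255,255]' --pt "0 0 0" --pt "0 0 0" --pt "0 0 0" --pt "0 0 0" --pt "0 0 0" --twist '[0,0,0,0,0]' --newtons 90

```text
clock: 5.28
position: [0.4754, -0.3395, 0.0067]
ee_rot: [0.074, 0.703, -0.074, 0.703]
ft_force: [-0.1, -0.4, -0.3]
grip_width: -0.001
```

Emit:
send_rows --grip '[255,255,255,255,255]' --pt "0 0 0" --pt "0 0 0" --pt "-20 0 0" --pt "-60 0 0" --pt "-96 0 0" --twist '[0,0,0,0,0]'

```text
clock: 5.7
position: [0.4742, -0.3392, 0.103]
ee_rot: [0.075, 0.704, -0.074, 0.702]
ft_force: [1.3, -0.6, 1.6]
grip_width: -0.004
```

Run:
```python
from look import *
st(); im,d,a,K,T=look("w4",["spudger_grip","spudger_tip"],0.11); st()
```

```text
clk 5.7 pos [ 0.4742 -0.3392  0.103 ] F [ 1.27 -0.55  1.64] T [-0.11 -0.05  0.04] g -0.004 tooly yaw 77.9 down [-0.002  0.    -1.   ]
spudger_grip [283.4 188.4] 0.6 [ 0.4398 -0.3293  0.11  ]
clk 5.85 pos [ 0.4765 -0.3404  0.1049] F [-0.29 -0.03 -0.36] T [0.02 0.01 0.01] g 0.005 tooly yaw 77.93 down [ 0.005 -0.002 -1.   ]
```

View pics/w4.png

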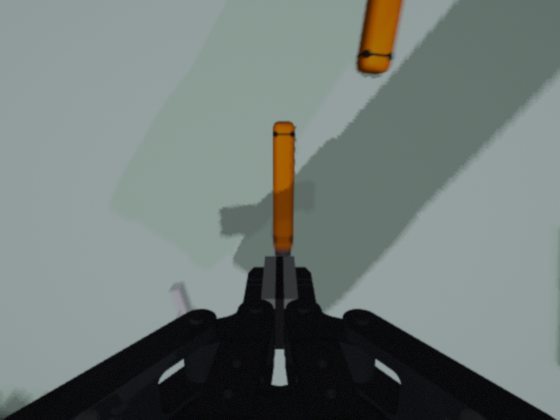

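Run:
```python
from h import *
for f in ["w3","w4"]:
    d=np.load(f+".npy");a=np.load(f+"o.npy",allow_pickle=True).item();K,T=cam2world("wrist",a);C=cloud(K,T,d)
    print(f,"TCP px",proj(K,T,a["position"]),"grasp px",proj(K,T,np.array(a["position"])+[0,0,.0187]))
    for (u,v) in [(283,140),(283,160),(283,190),(283,220),(283,240),(283,262),(250,200),(150,150),(270,268),(270,280),(273,300),(273,330)]: print(u,v,d[v,u].round(3),C[v,u].round(4))
print(T[:3,3],K)
```

```text
w3 TCP px [278.48729106 248.73573251] grasp px [278.45875026 265.16686446]
283 140 0.209 [ 0.4199 -0.3219  0.019 ]
283 160 0.212 [ 0.4319 -0.3244  0.0192]
283 190 0.219 [ 0.4509 -0.3283  0.0188]
283 220 0.224 [ 0.4707 -0.3324  0.0196]
283 240 0.23 [ 0.4853 -0.3354  0.0181]
283 262 0.235 [ 0.5012 -0.3387  0.0187]
250 200 0.241 [ 4.585e-01 -3.534e-01 -4.000e-04]
150 150 0.231 [ 0.4105 -0.4117 -0.0019]
270 268 0.239 [ 0.505  -0.3488  0.0164]
270 280 0.262 [ 0.5244 -0.3535 -0.0014]
273 300 0.254 [ 0.5347 -0.3531  0.0102]
273 330 0.263 [ 0.5612 -0.3589  0.0097]
w4 TCP px [278.48729106 248.73573251] grasp px [278.39568083 265.13925684]
283 140 0.25 [ 0.4282 -0.3261  0.0188]
283 160 0.254 [ 0.4425 -0.3292  0.0193]
283 190 0.262 [ 0.4653 -0.334   0.0186]
283 220 0.268 [ 0.4888 -0.3389  0.02  ]
283 240 0.275 [ 0.506  -0.3426  0.019 ]
283 262 0.149 [ 0.4649 -0.3351  0.1376]
250 200 0.285 [ 0.4733 -0.3636 -0.001 ]
150 150 0.272 [ 0.4161 -0.4317 -0.0009]
270 268 0.143 [ 0.4636 -0.3405  0.1432]
270 280 0.135 [ 0.4639 -0.3403  0.1525]
273 300 0.121 [ 0.4641 -0.3389  0.1665]
273 330 0.115 [ 0.4698 -0.34    0.1754]
[ 0.39674362 -0.32212547  0.27144903] [[341.36509499   0.         279.11063894]
 [  0.         341.36509499 206.04954645]
 [  0.           0.           1.        ]]
```

Run:
```python
from h import *
im=cv2.imread("pics/w4.png"); c=im[230:370,210:350]; c=np.clip(c.astype(float)*2,0,255).astype(np.uint8)
cv2.imwrite("pics/c3.png",cv2.resize(c,None,fx=4,fy=4,interpolation=cv2.INTER_NEAREST))
d=np.load("w4.npy");a=np.load("w4o.npy",allow_pickle=True).item();K,T=cam2world("wrist",a)
M=np.array(viewer.camera_model("wrist")["mount"]); C=cloud(K,M,d)*1000
for v in range(244,300,3): print(v,[C[v,u].round(0).astype(int).tolist() for u in (262,272,280,286,296)])
```

```text
244 [[103, -15, 44], [104, -6, 45], [85, 1, 36], [84, 6, 36], [104, 15, 44]]
247 [[105, -15, 48], [105, -6, 48], [88, 1, 40], [88, 6, 40], [103, 15, 47]]
250 [[104, -15, 50], [104, -6, 51], [88, 1, 43], [88, 6, 43], [-168, 0, -80]]
253 [[103, -15, 53], [103, -6, 53], [89, 1, 46], [89, 6, 46], [105, 15, 54]]
256 [[103, -15, 56], [104, -6, 56], [89, 1, 49], [89, 6, 49], [104, 15, 56]]
259 [[104, -15, 59], [-32, -3, -10], [-32, 1, -10], [-33, 3, -10], [104, 15, 59]]
262 [[104, -15, 62], [-36, -3, -11], [-35, 1, -10], [-36, 3, -11], [104, 15, 62]]
265 [[103, -15, 65], [-38, -3, -10], [-38, 1, -10], [-38, 3, -10], [104, 15, 65]]
268 [[-34, -7, -7], [-41, -3, -11], [-40, 1, -10], [-40, 3, -10], [-32, 8, -6]]
271 [[-36, -7, -7], [-44, -3, -11], [-42, 1, -10], [-42, 3, -10], [-35, 8, -6]]
274 [[-38, -7, -6], [-45, -3, -10], [-46, 1, -10], [-46, 3, -10], [-39, 8, -7]]
277 [[-41, -7, -6], [-48, -2, -10], [-48, 1, -10], [-48, 3, -10], [-49, 7, -11]]
280 [[-43, -7, -6], [-51, -2, -11], [-50, 1, -10], [-51, 3, -11], [-51, 7, -11]]
283 [[-46, -7, -7], [-51, -2, -10], [-52, 1, -10], [-52, 3, -10], [-52, 7, -10]]
286 [[-47, -7, -6], [-55, -2, -10], [-54, 1, -10], [-55, 3, -11], [-54, 7, -10]]
289 [[-56, -6, -10], [-57, -2, -10], [-57, 1, -11], [-57, 3, -10], [-57, 7, -10]]
292 [[-58, -6, -10], [-58, -2, -10], [-59, 1, -10], [-60, 3, -11], [-59, 7, -10]]
295 [[-60, -6, -10], [-61, -2, -10], [-61, 1, -10], [-61, 3, -10], [-61, 6, -10]]
298 [[-63, -6, -11], [-62, -2, -10], [-64, 1, -11], [-62, 3, -10], [-63, 6, -10]]
```

View pics/c3.png

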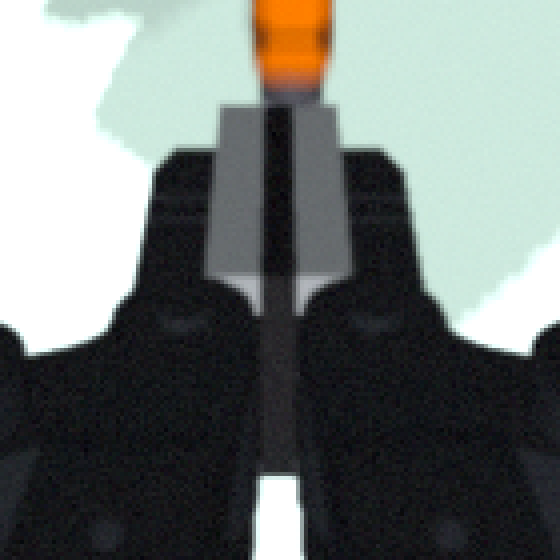

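The fingers closed on nothing. The wrist depth shows the real fingertips about 29 mm short of the reported TCP, so the grasp has to be about 28 mm lower. I'll reopen and go down in steps, watching the force.

Emit:
send_rows --grip '[120,120,120,120,120]' --pt "0 2 0" --pt "0 2 1" --pt "25 2 1" --pt "60 2 1" --pt "90 2 1" --twist '[0,0,0,0,0]'

```text
clock: 6.27
position: [0.476, -0.3369, 0.0097]
ee_rot: [0.074, 0.704, -0.074, 0.703]
ft_force: [0.3, 0.1, 0.0]
grip_width: 0.531
```

Emit:
send_rows --grip '[120,120,120,120,120]' --pt "5 0 0" --pt "10 0 0" --pt "15 0 0" --pt "20 0 0" --pt "20 0 0" --twist '[0,0,0,0,0]'

```text
clock: 6.68
position: [0.4768, -0.3377, -0.0076]
ee_rot: [0.074, 0.703, -0.074, 0.703]
ft_force: [-0.1, 0.2, -0.9]
grip_width: 0.53
```

Run:
```python
from look import *
st(); im,d,a,K,T=look("w5",[],0.01); st()
M=np.array(viewer.camera_model("wrist")["mount"]); C=cloud(K,M,d)*1000
print([C[v,u].round(0).astype(int).tolist() for v in (250,260,270,280,290) for u in (230,240,250,320,330)])
```

```text
clk 6.68 pos [ 0.4768 -0.3377 -0.0076] F [-0.08  0.24 -0.88] T [ 0.04  0.05 -0.01] g 0.53 tooly yaw 77.94 down [ 0.001 -0.    -1.   ]
clk 6.73 pos [ 0.4769 -0.3378 -0.0072] F [-0.   -0.34 -0.85] T [0.06 0.04 0.01] g 0.533 tooly yaw 77.94 down [ 0.001 -0.    -1.   ]
[[-6, -25, -2], [-5, -20, -2], [-7, -15, -2], [-6, 22, -2], [-6, 27, -2], [-6, -26, 4], [-6, -20, 3], [-7, -15, 3], [-6, 22, 4], [-31, 23, -9], [-30, -22, -3], [-7, -20, 9], [-6, -15, 10], [-7, 22, 9], [-32, 23, -5], [-30, -22, 2], [-7, -21, 15], [-7, -15, 15], [-5, 23, 16], [-33, 23, 0], [-32, -22, 5], [-168, 0, -80], [-6, -15, 22], [-6, 23, 22], [-35, 23, 4]]
```

View pics/w5.png

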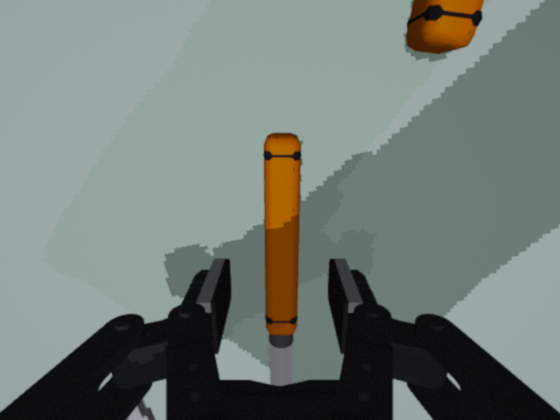

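The fingers straddle the handle at (282,230), and their tips are still about 24 mm above the bench, which confirms the offset.

Emit:
send_rows --grip '[120,120,120,150,150]' --pt "6 0 0" --pt "12 0 0" --pt "18 0 0" --pt "18 0 0" --pt "18 0 0" --twist '[0,0,0,0,0]'

```text
clock: 7.15
position: [0.4761, -0.3374, -0.0263]
ee_rot: [0.074, 0.703, -0.074, 0.703]
ft_force: [1.0, -0.7, 0.3]
grip_width: 0.417
```

Emit:
send_rows --grip '[190,230,255,255,255]' --pt "0 0 0" --pt "0 0 0" --pt "0 0 0" --pt "0 0 0" --pt "0 0 0" --twist '[0,0,0,0,0]' --newtons 90

```text
clock: 7.57
position: [0.4767, -0.3379, -0.0253]
ee_rot: [0.074, 0.703, -0.074, 0.703]
ft_force: [-1.7, 1.0, 6.2]
grip_width: 0.165
```

Emit:
send_rows --grip '[255,255,255,255,255]' --pt "0 0 0" --pt "-10 0 0" --pt "-40 0 0" --pt "-80 0 0" --pt "-110 0 0" --twist '[0,0,0,0,0]'

```text
clock: 7.98
position: [0.4763, -0.338, 0.0868]
ee_rot: [0.074, 0.703, -0.075, 0.703]
ft_force: [0.8, -0.3, 0.2]
grip_width: 0.166
```

Run:
```python
from look import *
st(); im,d,a,K,T=look("w6",["spudger_grip","spudger_tip"],0.12); st()
M=np.array(viewer.camera_model("wrist")["mount"]); C=cloud(K,M,d)*1000
print([(v,C[v,u].round(0).astype(int).tolist()) for v in (100,130,160,190,220,240,250,340,350,360,370) for u in (280,)])
a=np.load("w1o.npy",allow_pickle=True).item();K,T=cam2world("wrist",a);D=np.load("w1.npy");C=cloud(K,T,D)
```

```text
clk 7.98 pos [ 0.4763 -0.338   0.0868] F [ 0.8  -0.26  0.22] T [-0.04 -0.02 -0.01] g 0.166 tooly yaw 77.89 down [ 0.    -0.001 -1.   ]
spudger_grip [281.  255.3] 0.9 [ 0.4642 -0.3342  0.12  ]
clk 8.13 pos [ 0.4778 -0.3384  0.0869] F [ 0.34 -0.38 -0.78] T [0.04 0.01 0.03] g 0.159 tooly yaw 77.93 down [ 0.004 -0.001 -1.   ]
[(100, [88, 1, -75]), (130, [88, 1, -54]), (160, [-44, 1, -57]), (190, [-44, 1, -45]), (220, [-45, 1, -33]), (240, [-44, 1, -25]), (250, [-44, 1, -20]), (340, [-43, 1, 24]), (350, [-44, 1, 28]), (360, [-44, 1, 34]), (370, [-41, 1, 43])]
```

View pics/w6.png

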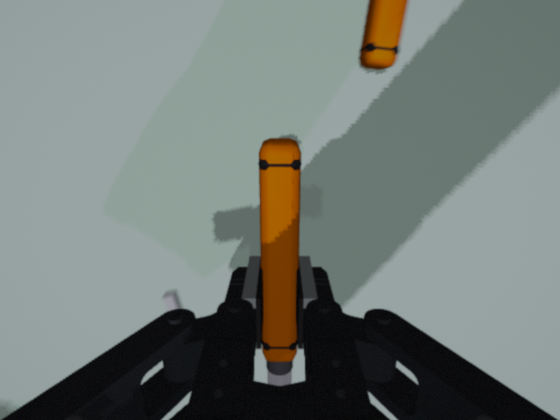

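Run:
```python
from h import *
im=cv2.imread("pics/w1.png");a=np.load("w1o.npy",allow_pickle=True).item();K,T=cam2world("wrist",a);D=np.load("w1.npy");C=cloud(K,T,D)
cv2.imwrite("pics/c4.png",cv2.resize(im[255:420,190:420],None,fx=3.4,fy=3.4,interpolation=cv2.INTER_CUBIC))
hsv=cv2.cvtColor(im,cv2.COLOR_BGR2HSV)
m=((hsv[...,0]<20)&(hsv[...,1]>120)); m[:255]=0; m[:,:190]=0
v,u=np.nonzero(m); P=C[v,u]; print(len(P),np.median(P,0)); 
Q=np.array([pz(K,T,(x,y),.028)[:2] for x,y in zip(u,v)]); r=cv2.minAreaRect((Q*1000).astype(np.float32)); print(r,"line")
# top cam line
im=cv2.imread("pics/top0.png");K2,T2=cam2world("top");hsv=cv2.cvtColor(im,cv2.COLOR_BGR2HSV)
m=((hsv[...,0]<20)&(hsv[...,1]>100)); m[:196]=0;m[205:]=0;m[:,:260]=0;m[:,310:]=0
v,u=np.nonzero(m); print(u.min() if len(u) else None,u.max() if len(u) else None,np.mean([pz(K2,T2,(x,y),.026)[:2] for x,y in zip(u,v)],0))
# dock edges from wrist cloud
Z=C[...,2]; mk=(Z>.034)&(Z<.046); mk[:260]=0; P=C[mk]; print(len(P)); 
for y in np.arange(-.1,.12,.02):
    q=P[abs(P[:,1]-y)<.005]; 
    if len(q)>5: print(round(y,2),np.percentile(q[:,0],1).round(4),len(q))
yaw=np.radians(1.1);c=np.array([.622,.0056])
print("expected slot",c+np.array([[np.cos(yaw),-np.sin(yaw)],[np.sin(yaw),np.cos(yaw)]])@[-.075,-.03])
```

```text
90 [ 0.54779915 -0.03582061  0.02659543]
((669.881103515625, 64.43170166015625), (343.2579650878906, 179.4889678955078), 30.92285919189453) line
273 290 [ 0.54741719 -0.0290347 ]
4084
-0.1 0.5493 218
-0.08 0.5487 230
-0.06 0.5489 176
-0.04 0.5636 115
-0.02 0.5637 97
0.0 0.548 247
0.02 0.5477 248
0.04 0.5473 384
0.06 0.5466 58
0.08 0.5464 58
expected slot [ 0.54758974 -0.02583428]
```

View pics/c4.png

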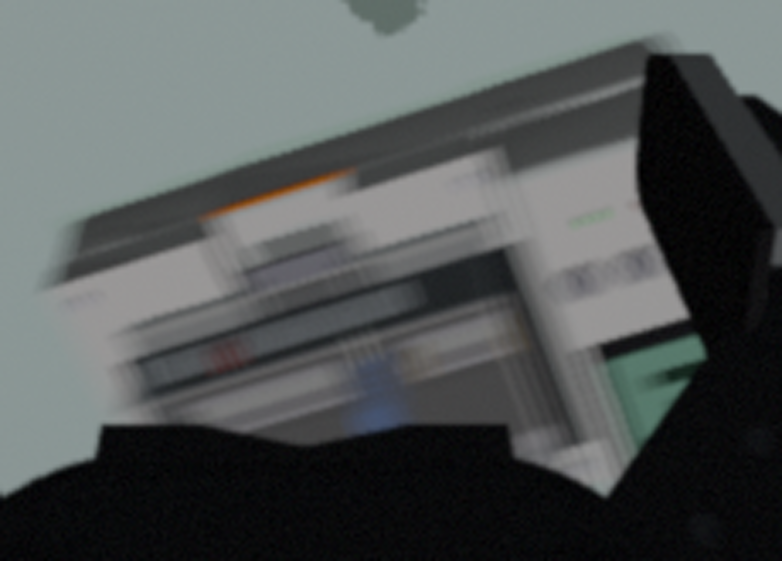

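Run:
```python
from h import *
st(); plan([0.40,-0.03,.087],np.radians(91))
```

```text
clk 8.13 pos [ 0.4778 -0.3384  0.0869] F [ 0.34 -0.38 -0.78] T [0.04 0.01 0.03] g 0.159 tooly yaw 77.93 down [ 0.004 -0.001 -1.   ]
off [  -0.9  285.3 -140.5] tw -13.065333723217165 j7 2.223 clk 8.13
```

Emit:
send_rows --grip '[255,255,255,255,255]' --pt "0 28 -14" --pt "0 58 -28" --pt "0 90 -44" --pt "0 122 -60" --pt "0 154 -76" --twist '[0,-3,-6,-9,-13]'

```text
clock: 8.55
position: [0.4329, -0.1693, 0.083]
ee_rot: [-0.007, 0.708, 0.007, 0.706]
ft_force: [0.7, 0.3, 0.2]
grip_width: 0.16
```

Run:
```python
from h import *
st(); plan([0.40,-0.03,.087],np.radians(91))
```

```text
clk 8.55 pos [ 0.4329 -0.1693  0.083 ] F [0.69 0.33 0.24] T [ 0.05 -0.03 -0.03] g 0.16 tooly yaw 91.09 down [-0.002 -0.    -1.   ]
off [ -4.  139.9 -30.2] tw 0.08575372068538911 j7 1.976 clk 8.55
```

Emit:
send_rows --grip '[255,255,255,255,255]' --pt "0 35 -7" --pt "0 70 -15" --pt "0 105 -22" --pt "0 130 -28" --pt "0 140 -30" --twist '[0,0,0,0,0]'

```text
clock: 8.97
position: [0.4003, -0.0279, 0.0835]
ee_rot: [-0.007, 0.708, 0.008, 0.707]
ft_force: [-0.3, 0.2, -1.0]
grip_width: 0.162
```

Emit:
send_rows --grip '[255,255,255,255,255]' --pt "20 0 0" --pt "40 0 0" --pt "60 0 0" --pt "60 0 0" --pt "60 0 0" --twist '[0,0,0,0,0]'

```text
clock: 9.38
position: [0.4007, -0.0321, 0.0235]
ee_rot: [-0.006, 0.708, 0.005, 0.706]
ft_force: [-0.1, -0.5, 0.3]
grip_width: 0.161
```

Run:
```python
from h import *
a=monitor.get_obs(); st()
for n in ["top","scene"]:
    im,d=viewer.camera(n); cv2.imwrite(f"pics/{n}1.png",im); np.save(f"{n}1.npy",d)
    K,T=cam2world(n); M=R.from_quat(a["ee_rot"]).as_matrix(); tip=a["position"]+M@[-.034,.001,.096]; p=proj(K,T,tip); print(n,p,tip)
    for r in viewer.spot_point("spudger_tip",n)[:3]: print(r, pz(K,T,r["position"],tip[2]))
    u,v=map(int,p); c=im[v-50:v+50,u-60:u+60]; cv2.imwrite(f"pics/t{n}1.png",cv2.resize(c,None,fx=6,fy=6,interpolation=cv2.INTER_CUBIC))
```

```text
clk 9.38 pos [ 0.4007 -0.0321  0.0235] F [-0.12 -0.51  0.25] T [-0.02 -0.03 -0.  ] g 0.161 tooly yaw 90.92 down [-0.003 -0.002 -1.   ]
top [281.93889015 217.70964845] [ 0.4967586  -0.02948193  0.05718556]
{'position': [173.4, 309.8], 'score': 0.91} [0.26456213 0.21358432 0.05718556]
{'position': [343.9, 347.0], 'score': 0.65} [ 0.20216359 -0.1875962   0.05718556]
{'position': [280.0, 190.1], 'score': 0.45} [ 0.56588333 -0.02111079  0.05718556]
scene [289.56157557 219.3223727 ] [ 0.4967586  -0.02948193  0.05718556]
{'position': [335.4, 157.0], 'score': 0.92} [0.30196298 0.17774795 0.05718556]
{'position': [289.4, 217.3], 'score': 0.7} [ 0.48991804 -0.02761414  0.05718556]
{'position': [207.9, 171.5], 'score': 0.61} [ 0.24860085 -0.18963118  0.05718556]
```

View pics/ttop1.png

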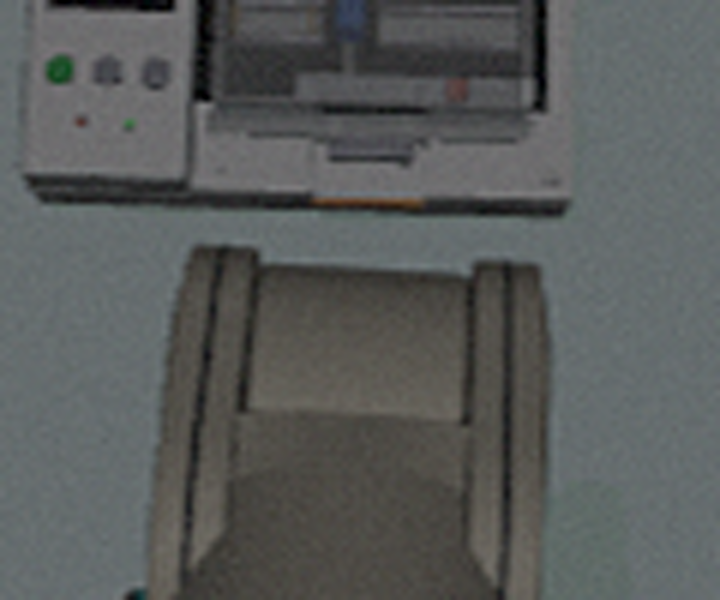

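View pics/tscene1.png

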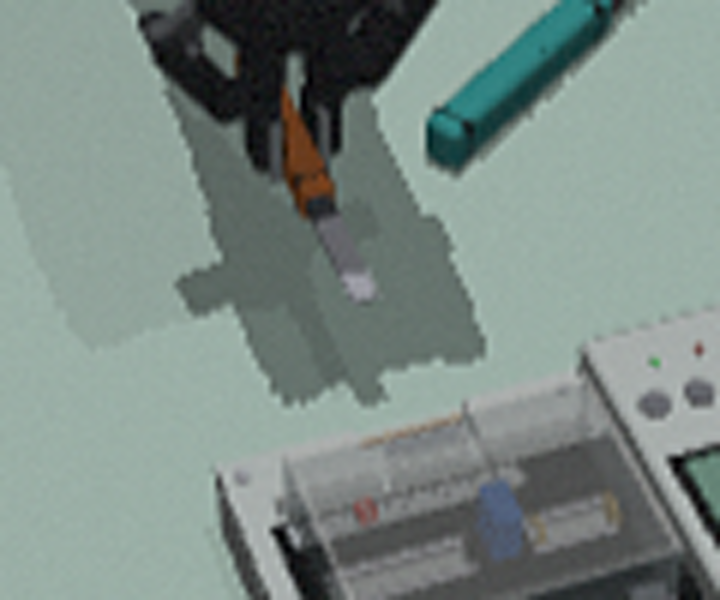

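Emit:
send_rows --grip '[255,255,255,255,255]' --pt "8 1 0" --pt "16 1 10" --pt "23 2 25" --pt "23 2 38" --pt "23 2 38" --twist '[0,0,0,0,0]'

```text
clock: 10.0
position: [0.4422, -0.0288, 0.0011]
ee_rot: [-0.006, 0.707, 0.006, 0.708]
ft_force: [-0.8, -0.5, 0.0]
grip_width: 0.162
```

```bash
cat > ins.py <<'E'
from h import *
def tipview(k,off=(-.034,.001,.096),S=7):
    a=monitor.get_obs(); st()
    for n in ["scene"]:
        im,d=viewer.camera(n); cv2.imwrite(f"pics/{n}{k}.png",im); np.save(f"{n}{k}.npy",d)
        K,T=cam2world(n); M=R.from_quat(a["ee_rot"]).as_matrix(); tip=a["position"]+M@np.array(off); p=proj(K,T,tip); print(n,p,tip.round(4))
        u,v=map(int,p); c=im[v-40:v+40,u-50:u+50]; cv2.imwrite(f"pics/t{n}{k}.png",cv2.resize(c,None,fx=S,fy=S,interpolation=cv2.INTER_CUBIC))
E
python3 -c "
from ins import *; tipview(2)"
```

```text
clk 10.0 pos [ 0.4422 -0.0288  0.0011] F [-0.8  -0.48  0.04] T [ 0.03 -0.06 -0.07] g 0.162 tooly yaw 90.98 down [ 0.002 -0.001 -1.   ]
scene [296.00333599 236.32945239] [ 0.5381 -0.0261  0.0352]
```

View pics/tscene2.png

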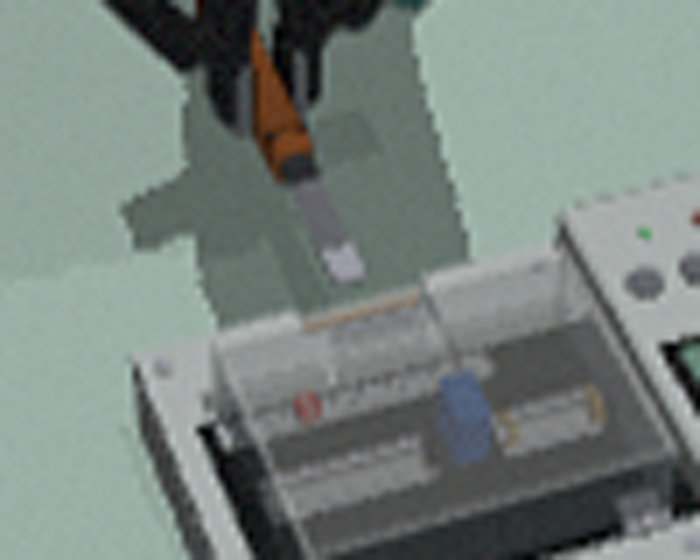

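Emit:
send_rows --grip '[255,255,255,255,255]' --pt "0 0 8" --pt "0 0 16" --pt "0 0 24" --pt "0 0 31" --pt "0 0 36" --twist '[0,0,0,0,0]'

```text
clock: 10.47
position: [0.4772, -0.0283, 0.0014]
ee_rot: [-0.006, 0.707, 0.006, 0.707]
ft_force: [-0.3, -0.2, -0.8]
grip_width: 0.163
```

```bash
python3 -c "
from ins import *; tipview(3)"
```

```text
clk 10.47 pos [ 0.4772 -0.0283  0.0014] F [-0.34 -0.2  -0.8 ] T [-0.06  0.02 -0.05] g 0.163 tooly yaw 90.94 down [ 0.001  0.    -1.   ]
scene [300.80613683 246.4104633 ] [ 0.5731 -0.0257  0.0354]
```

View pics/tscene3.png

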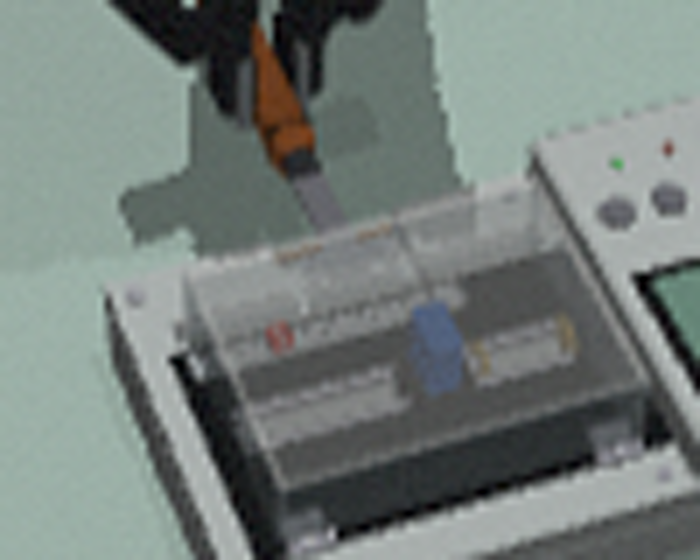

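Emit:
send_rows --grip '[255,255,255,255,255]' --pt "-5 0 0" --pt "-13 0 0" --pt "-22 0 1" --pt "-31 0 3" --pt "-39 0 6" --twist '[0,0,0,0,0]'

```text
clock: 10.93
position: [0.482, -0.0283, 0.0414]
ee_rot: [-0.005, 0.707, 0.006, 0.707]
ft_force: [-0.6, -0.4, -1.2]
grip_width: 0.166
```

```bash
python3 -c "
from ins import *; tipview(4)"
```

```text
clk 10.93 pos [ 0.482  -0.0283  0.0414] F [-0.57 -0.42 -1.17] T [-0.1   0.29  0.01] g 0.166 tooly yaw 90.92 down [ 0.     0.001 -1.   ]
scene [301.87855265 237.20615911] [ 0.5779 -0.0257  0.0755]
```

View pics/tscene4.png

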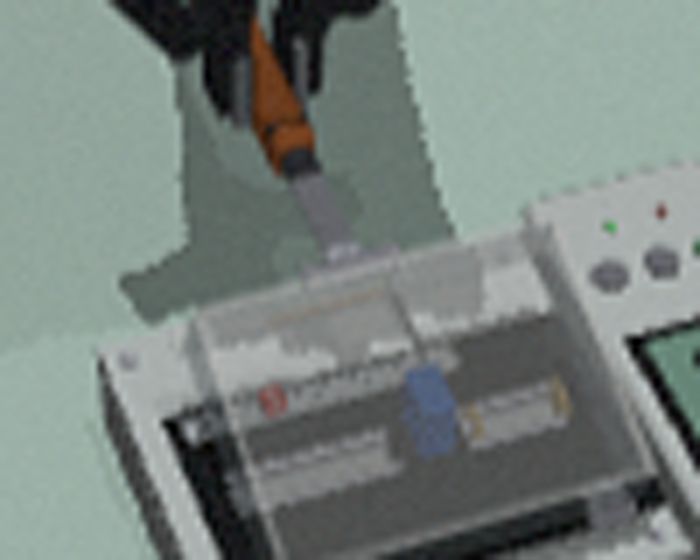

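The cover is rising, at roughly 20°, with the blade under the lip at crop (340,250). I'll continue along the arc.

Emit:
send_rows --grip '[255,255,255,255,255]' --pt "-13 0 5" --pt "-25 0 12" --pt "-36 0 21" --pt "-46 0 32" --pt "-54 0 44" --twist '[0,0,0,0,0]'

```text
clock: 11.4
position: [0.5266, -0.0273, 0.0954]
ee_rot: [-0.005, 0.707, 0.006, 0.707]
ft_force: [-0.2, 0.7, -1.2]
grip_width: 0.164
```

```bash
python3 -c "
from ins import *; tipview(5)"
```

```text
clk 11.4 pos [ 0.5266 -0.0273  0.0954] F [-0.2   0.7  -1.19] T [-0.03  0.25 -0.01] g 0.164 tooly yaw 90.95 down [ 0.001  0.001 -1.   ]
scene [309.59566206 235.63900255] [ 0.6225 -0.0248  0.1295]
```

View pics/tscene5.png

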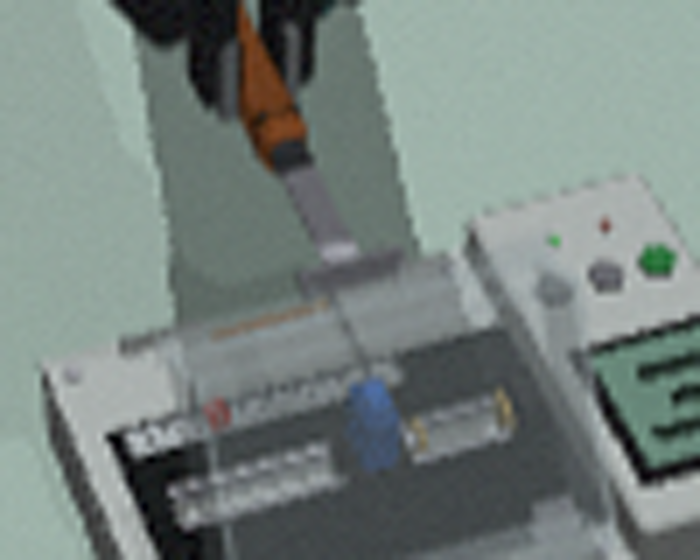

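Emit:
send_rows --grip '[255,255,255,255,255]' --pt "-5 0 9" --pt "-9 0 19" --pt "-11 0 30" --pt "-13 0 40" --pt "-14 0 51" --twist '[0,0,0,0,0]'

```text
clock: 11.87
position: [0.5772, -0.0266, 0.1083]
ee_rot: [-0.006, 0.707, 0.006, 0.707]
ft_force: [-0.8, 0.2, -1.9]
grip_width: 0.164
```

```bash
python3 -c "
from ins import *; tipview(6)"
```

```text
clk 11.87 pos [ 0.5772 -0.0266  0.1083] F [-0.75  0.22 -1.94] T [-0.05  0.18 -0.04] g 0.164 tooly yaw 90.94 down [-0.  0. -1.]
scene [318.32584891 248.47825737] [ 0.6731 -0.024   0.1423]
```

View pics/tscene6.png

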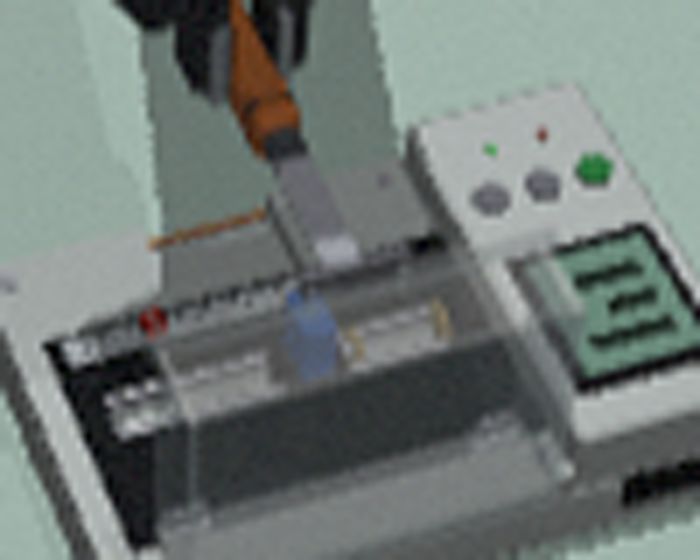

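Emit:
send_rows --grip '[255,255,255,255,255]' --pt "0 0 8" --pt "1 0 16" --pt "2 0 23" --pt "4 0 30" --pt "5 0 33" --twist '[0,0,0,0,0]'

```text
clock: 12.33
position: [0.6108, -0.0261, 0.1028]
ee_rot: [-0.006, 0.707, 0.006, 0.707]
ft_force: [-0.5, 0.2, -0.8]
grip_width: 0.164
```

```bash
python3 -c "
from ins import *; tipview(7)
K,T=cam2world('scene');d=np.load('scene7.npy');C=cloud(K,T,d)
# back points: cover/lip
for v in range(228,262,2):
    print(v,[C[v,u].round(3).tolist() for u in (318,325,330,336)])
"
```

```text
clk 12.33 pos [ 0.6108 -0.0261  0.1028] F [-0.48  0.22 -0.82] T [0.05 0.   0.05] g 0.164 tooly yaw 90.95 down [ 0. -0. -1.]
scene [324.1398845  261.77678867] [ 0.7068 -0.0235  0.1368]
228 [[0.501, 0.049, 0.001], [0.508, 0.066, 0.003], [0.556, 0.057, 0.056], [0.562, 0.071, 0.058]]
230 [[0.508, 0.047, 0.001], [0.51, 0.066, -0.003], [0.564, 0.054, 0.058], [0.569, 0.068, 0.059]]
232 [[0.547, 0.03, 0.041], [0.552, 0.046, 0.041], [0.569, 0.052, 0.058], [0.575, 0.066, 0.059]]
234 [[0.552, 0.028, 0.04], [0.559, 0.044, 0.041], [0.574, 0.05, 0.056], [0.579, 0.064, 0.056]]
236 [[0.558, 0.025, 0.04], [0.566, 0.041, 0.043], [0.578, 0.049, 0.053], [0.591, 0.058, 0.064]]
238 [[0.567, 0.022, 0.043], [0.571, 0.039, 0.041], [0.582, 0.047, 0.05], [0.595, 0.057, 0.062]]
240 [[0.572, 0.02, 0.041], [0.576, 0.037, 0.04], [0.581, 0.048, 0.041], [0.598, 0.056, 0.057]]
242 [[0.577, 0.018, 0.04], [0.583, 0.034, 0.041], [0.588, 0.045, 0.043], [0.607, 0.052, 0.062]]
244 [[0.658, -0.019, 0.138], [0.59, 0.031, 0.043], [0.592, 0.044, 0.04], [0.611, 0.051, 0.059]]
246 [[0.664, -0.021, 0.14], [0.595, 0.03, 0.041], [0.599, 0.041, 0.042], [0.614, 0.049, 0.056]]
248 [[0.67, -0.024, 0.141], [0.601, 0.027, 0.041], [0.604, 0.039, 0.04], [0.616, 0.049, 0.05]]
250 [[0.674, -0.025, 0.139], [0.607, 0.025, 0.041], [0.609, 0.037, 0.039], [0.619, 0.048, 0.046]]
252 [[0.679, -0.027, 0.139], [0.605, 0.026, 0.031], [0.62, 0.032, 0.047], [0.63, 0.043, 0.054]]
254 [[0.686, -0.029, 0.14], [0.615, 0.022, 0.037], [0.622, 0.032, 0.04], [0.63, 0.043, 0.046]]
256 [[0.69, -0.031, 0.139], [0.615, 0.022, 0.028], [0.622, 0.032, 0.033], [0.632, 0.043, 0.041]]
258 [[0.625, -0.001, 0.042], [0.7, -0.019, 0.14], [0.633, 0.027, 0.041], [0.707, 0.003, 0.139]]
260 [[0.63, -0.002, 0.04], [0.709, -0.023, 0.146], [0.71, -0.012, 0.142], [0.707, 0.004, 0.132]]
```

View pics/tscene7.png

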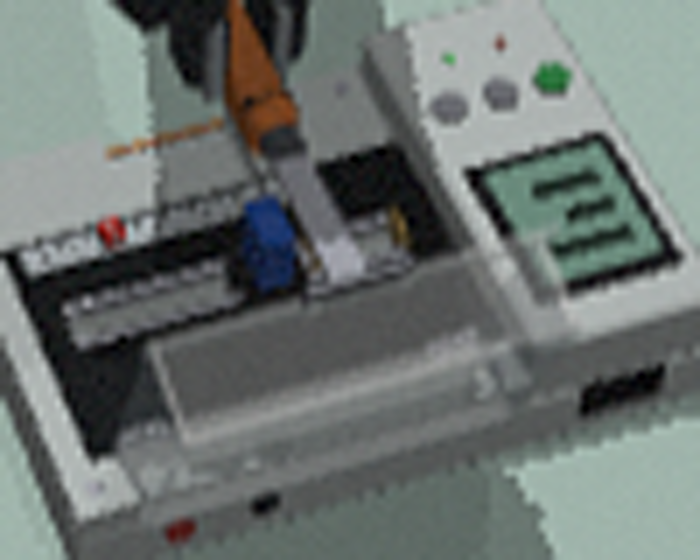

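Emit:
send_rows --grip '[255,255,255,255,255]' --pt "0 0 1" --pt "1 0 2" --pt "1 0 3" --pt "1 0 4" --pt "1 0 4" --twist '[0,0,0,0,0]'

```text
clock: 12.8
position: [0.6117, -0.0264, 0.1017]
ee_rot: [-0.005, 0.709, 0.006, 0.705]
ft_force: [-12.4, 0.2, 4.9]
grip_width: 0.164
```

```bash
python3 -c "
from ins import *; tipview(8)
K,T=cam2world('scene');d=np.load('scene8.npy');C=cloud(K,T,d)
for v in range(256,276,2):
    print(v,[C[v,u].round(3).tolist() for u in (325,330,336,310)])
"
```

```text
clk 12.8 pos [ 0.6117 -0.0264  0.1017] F [-12.44   0.16   4.93] T [0.03 2.11 0.04] g 0.164 tooly yaw 90.9 down [-0.005  0.001 -1.   ]
scene [324.12219558 262.6505525 ] [ 0.7078 -0.0239  0.1353]
256 [[0.614, 0.023, 0.027], [0.624, 0.031, 0.035], [0.633, 0.043, 0.042], [0.625, -0.022, 0.059]]
258 [[0.699, -0.019, 0.139], [0.634, 0.027, 0.041], [0.708, 0.003, 0.14], [0.626, -0.022, 0.052]]
260 [[0.704, -0.021, 0.139], [0.713, -0.014, 0.147], [0.707, 0.004, 0.133], [0.628, -0.022, 0.046]]
262 [[0.714, -0.025, 0.146], [0.709, -0.011, 0.134], [0.712, 0.002, 0.132], [0.631, -0.023, 0.042]]
264 [[0.711, -0.023, 0.134], [0.713, -0.013, 0.133], [0.715, 0.001, 0.13], [0.637, -0.026, 0.044]]
266 [[0.714, -0.024, 0.132], [0.717, -0.014, 0.131], [0.719, -0.001, 0.129], [0.709, -0.056, 0.138]]
268 [[0.717, -0.025, 0.129], [0.719, -0.015, 0.127], [0.723, -0.003, 0.127], [0.709, -0.056, 0.132]]
270 [[0.722, -0.027, 0.129], [0.724, -0.016, 0.127], [0.728, -0.005, 0.128], [0.712, -0.057, 0.128]]
272 [[0.724, -0.028, 0.125], [0.728, -0.018, 0.125], [0.731, -0.006, 0.125], [0.719, -0.06, 0.132]]
274 [[0.731, -0.03, 0.127], [0.733, -0.02, 0.126], [0.736, -0.008, 0.125], [0.721, -0.06, 0.128]]
```

The force reached 12 N with the lip at (0.71, −0.02, 0.147), so the cover is at its stop. I'll back off and carry the tool to its old place.

Emit:
send_rows --grip '[255,255,255,255,255]' --pt "0 0 -20" --pt "0 0 -50" --pt "0 -20 -85" --pt "0 -50 -110" --pt "0 -88 -125" --twist '[0,0,0,0,0]'

```text
clock: 13.27
position: [0.4881, -0.1149, 0.1017]
ee_rot: [-0.006, 0.707, 0.008, 0.707]
ft_force: [1.3, -0.3, 0.1]
grip_width: 0.161
```

Emit:
send_rows --grip '[255,255,255,255,255]' --pt "0 -40 -3" --pt "0 -80 -6" --pt "0 -120 -8" --pt "0 -160 -8" --pt "0 -195 -8" --twist '[0,3,6,9,13]'

```text
clock: 13.68
position: [0.4852, -0.3138, 0.1025]
ee_rot: [0.075, 0.703, -0.075, 0.704]
ft_force: [0.9, 0.2, 0.4]
grip_width: 0.162
```

Run:
```python
from look import *
st(); im,d,a,K,T=look("w7",[],.12); plan([.476,-.337,0],np.radians(78))
M=np.array(viewer.camera_model("wrist")["mount"]); C=cloud(K,M,d)*1000
print([(v,C[v,u].round(0).astype(int).tolist()) for v in (150,160,190,220,240,250,340,350,360,370) for u in (280,)])
im,d=viewer.camera("scene"); cv2.imwrite("pics/scene9.png",im[130:330,120:420].repeat(2,0).repeat(2,1))
```

```text
clk 13.68 pos [ 0.4852 -0.3138  0.1025] F [0.89 0.21 0.44] T [-0.04 -0.04 -0.06] g 0.162 tooly yaw 77.77 down [ 0.001 -0.    -1.   ]
off [103.  -16.9  -3.7] tw -0.9502310367685567 j7 2.165 clk 13.73
[(150, [-43, 1, -60]), (160, [-43, 1, -56]), (190, [-43, 1, -45]), (220, [-43, 1, -33]), (240, [-44, 1, -25]), (250, [-44, 1, -20]), (340, [-44, 1, 23]), (350, [-44, 1, 29]), (360, [-44, 1, 34]), (370, [-40, 1, 43])]
```

View pics/scene9.png

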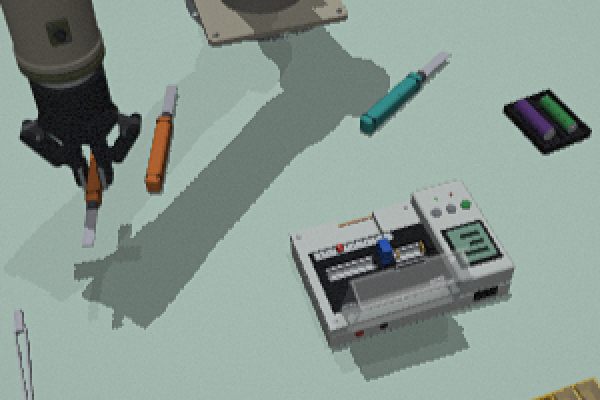

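View pics/w7.png

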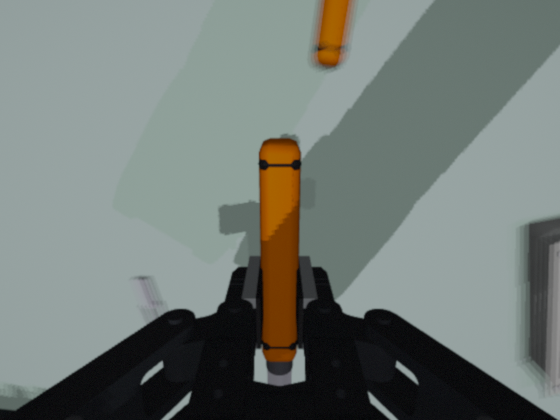

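Emit:
send_rows --grip '[255,255,255,255,255]' --pt "30 -5 0" --pt "65 -10 0" --pt "95 -15 0" --pt "112 -15 0" --pt "120 -15 0" --twist '[0,0,0,0,0]'

```text
clock: 14.2
position: [0.481, -0.325, -0.0204]
ee_rot: [0.075, 0.704, -0.074, 0.702]
ft_force: [0.3, 0.6, 0.2]
grip_width: 0.16
```

Emit:
send_rows --grip '[255,255,255,255,255]' --pt "2 0 0" --pt "3 0 0" --pt "5 0 0" --pt "6 0 0" --pt "6 0 0" --twist '[0,0,0,0,0]'

```text
clock: 14.62
position: [0.4832, -0.326, -0.0231]
ee_rot: [0.074, 0.703, -0.074, 0.704]
ft_force: [-0.1, -0.6, -0.9]
grip_width: 0.163
```

Emit:
send_rows --grip '[255,255,255,220,210]' --pt "1 0 0" --pt "1 0 0" --pt "1 0 0" --pt "1 0 0" --pt "1 0 0" --twist '[0,0,0,0,0]'

```text
clock: 15.03
position: [0.4825, -0.326, -0.0248]
ee_rot: [0.074, 0.703, -0.074, 0.703]
ft_force: [0.0, -0.3, -0.7]
grip_width: 0.176
```

Emit:
send_rows --grip '[190,160,140,130,130]' --pt "0 0 0" --pt "0 0 0" --pt "0 0 0" --pt "0 0 0" --pt "-15 0 0" --twist '[0,0,0,0,0]'

```text
clock: 15.45
position: [0.4811, -0.3249, -0.0115]
ee_rot: [0.075, 0.704, -0.074, 0.702]
ft_force: [0.6, -0.5, -0.7]
grip_width: 0.491
```

Emit:
send_rows --grip '[130,130,130,130,130]' --pt "-20 0 0" --pt "-55 0 0" --pt "-90 0 0" --pt "-130 0 0" --pt "-170 0 0" --twist '[0,0,0,0,0]'

```text
clock: 15.87
position: [0.4817, -0.3262, 0.1628]
ee_rot: [0.075, 0.703, -0.075, 0.703]
ft_force: [0.8, 0.2, -0.1]
grip_width: 0.493
```

Run:
```python
from look import *
st(); im,d,a,K,T=look("w8",["spudger_grip"],.01); plan([.52,-.02,.22],np.radians(91))
```

```text
clk 15.87 pos [ 0.4817 -0.3262  0.1628] F [ 0.85  0.18 -0.08] T [-0.   -0.07 -0.03] g 0.493 tooly yaw 77.87 down [-0.  0. -1.]
spudger_grip [281.4 166.7] 0.57 [ 0.4689 -0.3209  0.01  ]
off [-53.4 309.  -29.7] tw -13.135061528763742 j7 2.152 clk 15.97
```

View pics/w8.png

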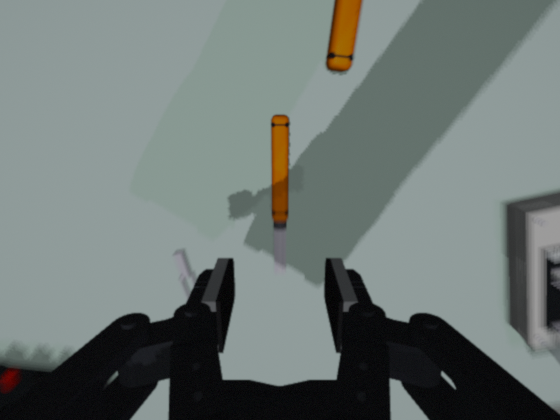

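The tool lies flat on the bench at (280,170) and the tweezers at (183,270) are undisturbed. Now I'll move to the slide.

Emit:
send_rows --grip '[150,150,150,150,150]' --pt "-10 32 -3" --pt "-21 64 -6" --pt "-32 98 -9" --pt "-43 132 -12" --pt "-53 165 -16" --twist '[-2,-5,-8,-11,-13]'

```text
clock: 16.38
position: [0.5011, -0.1601, 0.2144]
ee_rot: [-0.006, 0.707, 0.007, 0.707]
ft_force: [0.3, -0.1, 0.3]
grip_width: 0.414
```

Run:
```python
from h import *
st();plan([.52,-.02,.22],np.radians(91))
```

```text
clk 16.38 pos [ 0.5011 -0.1601  0.2144] F [ 0.34 -0.12  0.3 ] T [-0.02 -0.04  0.02] g 0.414 tooly yaw 91.05 down [ 0.001  0.    -1.   ]
off [ -5.5 139.7  21.4] tw 0.04631993226969655 j7 1.924 clk 16.38
```

Emit:
send_rows --grip '[150,150,150,150,150]' --pt "0 38 8" --pt "0 76 15" --pt "0 114 22" --pt "0 140 22" --pt "0 140 22" --twist '[0,0,0,0,0]'

```text
clock: 16.8
position: [0.5211, -0.0145, 0.2135]
ee_rot: [-0.008, 0.707, 0.009, 0.707]
ft_force: [-0.7, -0.1, 1.1]
grip_width: 0.412
```

Emit:
send_rows --grip '[150,150,150,150,150]' --pt "0 0 0" --pt "0 0 0" --pt "0 0 0" --pt "0 0 0" --pt "0 0 0" --twist '[0,0,0,0,0]'

```text
clock: 17.22
position: [0.521, -0.0221, 0.2133]
ee_rot: [-0.005, 0.707, 0.005, 0.707]
ft_force: [-0.3, -0.3, 0.5]
grip_width: 0.413
```

Run:
```python
from look import *
st(); im,d,a,K,T=look("w9",["slide_grip"],.053); 
for t,z in [("slide_pointer",.043),("index_mark",.043)]:
    for r in viewer.spot_point(t,"wrist")[:2]: print(t,np.round(r["position"],1),round(r["score"],2),pz(K,T,r["position"],z).round(4))
st()
im2,d2=viewer.camera("top"); cv2.imwrite("pics/top9.png",im2)
```

```text
clk 17.22 pos [ 0.521  -0.0221  0.2133] F [-0.34 -0.34  0.55] T [ 0.07  0.01 -0.02] g 0.413 tooly yaw 90.82 down [ 0.  0. -1.]
slide_grip [285.3 270.8] 0.7 [ 0.623  -0.0138  0.053 ]
slide_grip [285.8 244.9] 0.36 [ 0.5924 -0.0139  0.053 ]
index_mark [240.2 243.9] 0.54 [ 0.5965 -0.0631  0.043 ]
clk 17.42 pos [ 0.521  -0.0213  0.2132] F [-0.42  0.13 -0.14] T [-0.    0.01 -0.01] g 0.413 tooly yaw 90.9 down [-0.  0. -1.]
```

View pics/w9.png

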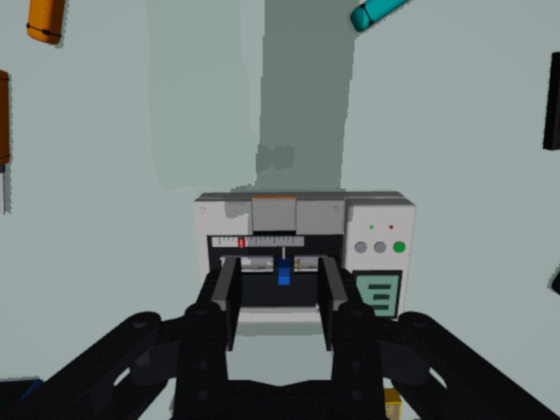

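Run:
```python
from h import *
im=cv2.imread("pics/w9.png");a=np.load("w9o.npy",allow_pickle=True).item();K,T=cam2world("wrist",a);D=np.load("w9.npy");C=cloud(K,T,D)
cv2.imwrite("pics/c5.png",cv2.resize(im[225:295,205:315],None,fx=7,fy=7,interpolation=cv2.INTER_CUBIC))
hsv=cv2.cvtColor(im,cv2.COLOR_BGR2HSV)
s=np.zeros(im.shape[:2],bool); s[225:295,205:315]=1
red=s&((hsv[...,0]<8)|(hsv[...,0]>172))&(hsv[...,1]>120)&(hsv[...,2]>70)
blue=s&(hsv[...,0]>105)&(hsv[...,0]<130)&(hsv[...,1]>120)&(hsv[...,2]>40)
for n,m in (("red",red),("blue",blue)):
    v,u=np.nonzero(m); print(n,len(u),u.min(),u.max(),v.min(),v.max(),u.mean(),v.mean(),np.median(C[v,u],0).round(4))
    for z in (.046,.053,.066): print(z,pz(K,T,(u.mean(),v.mean()),z).round(4))
v,u=np.nonzero(blue); P=C[v,u]; t=P[P[:,2]>.06]; print("tab top",len(t),t.min(0),t.max(0),t.mean(0))
for rr in range(246,258,2): print(rr, im[rr,278:292].max(1))
```

```text
red 49 238 244 238 246 241.08163265306123 242.12244897959184 [ 0.5933 -0.0611  0.0446]
0.046 [ 0.5931 -0.0617  0.046 ]
0.053 [ 0.5899 -0.0609  0.053 ]
0.066 [ 0.584  -0.0594  0.066 ]
blue 340 277 290 257 285 283.48823529411766 272.05882352941177 [ 0.619  -0.0156  0.0637]
0.046 [ 0.6285 -0.0156  0.046 ]
0.053 [ 0.6246 -0.0158  0.053 ]
0.066 [ 0.6174 -0.016   0.066 ]
tab top 205 [ 0.44142643 -0.02290166  0.06014145] [ 0.63309524 -0.00987269  0.38161541] [ 0.62028747 -0.01552231  0.06745804]
246 [66 66 67 66 76 89 85 68 66 65 65 65 65 64]
248 [ 23  21  23  31  82 120 112  46  23  20  24  20  21  21]
250 [ 21  22  22  31  82 123 114  45  24  21  19  21  21  21]
252 [ 19  21  19  32  81 122 114  44  18  21  18  21  18  20]
254 [ 16  18  18  32  82 121 113  44  16  17  19  18  17  18]
256 [ 19  19  17  32  80 121 114  43  18  23  21  16  15  19]
```

View pics/c5.png

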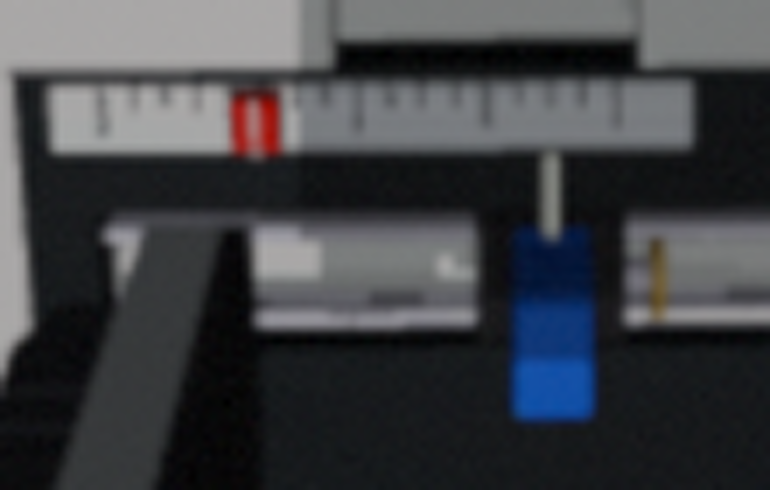

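Run:
```python
from h import *
a=np.load("w9o.npy",allow_pickle=True).item();K,T=cam2world("wrist",a);D=np.load("w9.npy");C=cloud(K,T,D)
for v in range(234,290,3): print(v,[(C[v,u]*1000).round(0).astype(int).tolist() for u in (245,262,270,283,298,304,310)])
p=pz(K,T,(283.4,247.2),.042);q=pz(K,T,(241.5,246.5),.043);print(p,q,p-q)
for dy in (-3,0,3): print(pz(K,T,(283.4,270+dy),.066))
```

```text
234 [[586, -58, 40], [587, -40, 37], [587, -31, 37], [587, -17, 37], [586, -1, 39], [586, 6, 39], [586, 13, 38]]
237 [[590, -58, 39], [590, -40, 38], [589, -31, 40], [589, -17, 40], [589, 0, 39], [590, 6, 38], [589, 13, 40]]
240 [[592, -58, 43], [593, -40, 40], [593, -31, 39], [594, -17, 38], [593, 0, 38], [593, 6, 39], [593, 13, 39]]
243 [[595, -58, 44], [596, -40, 41], [596, -31, 40], [597, -17, 39], [597, 0, 38], [597, 6, 38], [596, 13, 38]]
246 [[598, -58, 45], [601, -40, 38], [601, -31, 38], [600, -17, 40], [601, 0, 37], [600, 6, 39], [600, 13, 39]]
249 [[604, -58, 39], [604, -40, 40], [604, -31, 39], [602, -17, 44], [604, 0, 38], [603, 7, 39], [603, 13, 40]]
252 [[609, -59, 38], [608, -40, 39], [608, -31, 39], [605, -17, 44], [607, 0, 39], [607, 7, 39], [607, 13, 39]]
255 [[611, -58, 40], [612, -40, 38], [612, -31, 38], [609, -16, 44], [611, 0, 39], [611, 7, 38], [611, 14, 39]]
258 [[616, -59, 38], [616, -40, 37], [616, -31, 37], [612, -16, 44], [616, 1, 37], [616, 7, 36], [615, 14, 37]]
261 [[626, -60, 26], [625, -40, 27], [625, -31, 27], [613, -16, 49], [619, 1, 38], [625, 8,
[... 553 characters left out ...]
636, 8, 40], [637, 15, 40]]
279 [[642, -59, 38], [642, -40, 38], [642, -31, 39], [626, -16, 66], [641, 1, 39], [641, 8, 40], [640, 15, 40]]
282 [[646, -59, 39], [645, -40, 39], [646, -31, 39], [630, -16, 65], [645, 1, 39], [645, 8, 39], [644, 15, 40]]
285 [[650, -59, 39], [649, -40, 40], [649, -31, 40], [648, -16, 40], [649, 1, 39], [649, 8, 39], [649, 15, 39]]
288 [[654, -59, 38], [653, -40, 39], [653, -31, 39], [653, -16, 40], [653, 2, 39], [652, 8, 40], [653, 15, 38]]
[ 0.6002626 -0.0161665  0.042    ] [ 0.59961067 -0.06172502  0.043     ] [ 0.00065192  0.04555852 -0.001     ]
[ 0.61147518 -0.0162396   0.066     ]
[ 0.61495433 -0.01617713  0.066     ]
[ 0.61845497 -0.01611428  0.066     ]
```

Run:
```python
from h import *
st();plan([.624,-.016,.09],np.radians(91));plan([.624,-.016,.016],np.radians(91))
```

```text
clk 17.47 pos [ 0.521  -0.0212  0.2132] F [ 0.32 -0.67 -0.63] T [ 0.03 -0.05 -0.02] g 0.411 tooly yaw 90.91 down [-0.  0. -1.]
off [123.2   3.5 103. ] tw -0.09123783481940961 j7 1.625 clk 17.47
off [197.2   3.5 103. ] tw -0.09123783481940961 j7 1.625 clk 17.47
```

Emit:
send_rows --grip '[150,150,150,150,150]' --pt "25 1 25" --pt "50 2 50" --pt "80 3 75" --pt "110 4 103" --pt "123 4 103" --twist '[0,0,0,0,0]'

```text
clock: 17.88
position: [0.625, -0.0143, 0.0839]
ee_rot: [-0.008, 0.709, 0.006, 0.705]
ft_force: [-0.7, 0.9, -1.8]
grip_width: 0.415
```

Emit:
send_rows --grip '[150,150,150,150,150]' --pt "10 0 0" --pt "20 0 0" --pt "30 0 0" --pt "30 0 0" --pt "30 0 0" --twist '[0,0,0,0,0]'

```text
clock: 18.3
position: [0.6239, -0.015, 0.0612]
ee_rot: [-0.005, 0.707, 0.006, 0.707]
ft_force: [-0.3, 0.6, 0.7]
grip_width: 0.416
```

Run:
```python
from look import *
st(); im,d,a,K,T=look("w10",["slide_grip"],.053); 
for t,z in [("slide_pointer",.043),("index_mark",.043)]:
    for r in viewer.spot_point(t,"wrist")[:2]: print(t,np.round(r["position"],1),round(r["score"],2),pz(K,T,r["position"],z).round(4))
```

```text
clk 18.3 pos [ 0.6239 -0.015   0.0612] F [-0.28  0.64  0.72] T [-0.01 -0.04  0.02] g 0.416 tooly yaw 90.93 down [ 0.001  0.001 -1.   ]
slide_grip [282.  240.4] 0.66 [ 0.6227 -0.0132  0.053 ]
slide_pointer [278.7 193.4] 0.8 [ 0.5981 -0.0154  0.043 ]
slide_pointer [264.6 304.3] 0.39 [ 0.6715 -0.0232  0.043 ]
index_mark [196.7 197.2] 0.7 [ 0.6011 -0.0621  0.043 ]
```

View pics/w10.png

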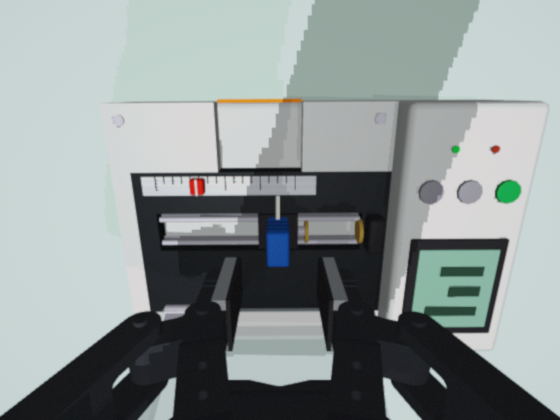

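```bash
cat > meas.py <<'E'
from h import *
def meas(fn,rng=(100,300,120,360)):
    im=cv2.imread(f"pics/{fn}.png");a=np.load(fn+"o.npy",allow_pickle=True).item();K,T=cam2world("wrist",a)
    hsv=cv2.cvtColor(im,cv2.COLOR_BGR2HSV); s=np.zeros(im.shape[:2],bool); s[rng[0]:rng[1],rng[2]:rng[3]]=1
    red=(s&((hsv[...,0]<8)|(hsv[...,0]>172))&(hsv[...,1]>150)&(hsv[...,2]>70)).astype(np.uint8)
    n,l,st_,c=cv2.connectedComponentsWithStats(cv2.dilate(red,np.ones((3,3)))); i=1+np.argmax(st_[1:,4]); x,y,w,h,_=st_[i]
    print("clip box",x,y,w,h)
    return im,K,T,(x+w/2-.5,y+h-1),hsv
E
python3 - <<'E'
from meas import *
im,K,T,c,hsv=meas("w10")
cv2.imwrite("pics/c6.png",cv2.resize(im[165:275,170:310],None,fx=5,fy=5,interpolation=cv2.INTER_NEAREST))
for r in range(190,222,3):
    g=im[r,262:294].astype(float).min(1); print(r,(g*np.arange(262,294)*(g>80)).sum()/max((g*(g>80)).sum(),1),(g>80).sum())
for r in range(176,200,2): print(r,[tuple(map(int,im[r,u])) for u in range(187,207,2)])
E
```

```text
clip box 196 178 9 18
190 277.7416371507281 32
193 277.66843069407696 32
196 277.502722323049 4
199 277.2005649717514 5
202 277.2042253521127 5
205 277.2022471910112 5
208 277.2025316455696 5
211 277.21045197740114 5
214 277.21560283687944 5
217 277.2189265536723 5
220 0.0 0
176 [(139, 138, 136), (105, 103, 101), (134, 133, 132), (135, 134, 134), (139, 138, 138), (125, 124, 124), (115, 114, 115), (140, 140, 141), (143, 143, 143), (146, 145, 145)]
178 [(213, 213, 210), (157, 157, 156), (144, 145, 159), (108, 109, 140), (114, 114, 144), (93, 94, 130), (88, 89, 128), (97, 97, 137), (140, 141, 157), (200, 200, 198)]
180 [(214, 211, 209), (135, 134, 179), (9, 20, 174), (62, 67, 178), (175, 175, 193), (49, 54, 176), (10, 20, 177), (10, 20, 167), (37, 36, 96), (180, 178, 177)]
182 [(214, 211, 209), (114, 116, 197), (19, 33, 207), (66, 71, 208), (200, 200, 211), (72, 76, 208), (25, 39, 208), (18, 32, 197), (29, 29, 105), (174, 173, 175)]
184 [(214, 214, 213), (125, 127, 190), (20, 34, 206), (58, 63, 208), (197, 197, 215), (83, 87, 204), (24, 38, 208), (21, 32, 199), (22, 25, 116), (172, 172,
[... 427 characters left out ...]
 134, 207), (21, 35, 207), (20, 31, 202), (10, 18, 149), (166, 165, 168)]
192 [(215, 211, 207), (188, 185, 199), (29, 38, 202), (18, 32, 205), (165, 166, 210), (150, 152, 204), (17, 31, 205), (21, 32, 203), (41, 44, 153), (183, 180, 183)]
194 [(210, 206, 202), (194, 190, 195), (108, 107, 187), (72, 74, 185), (166, 166, 199), (171, 172, 197), (72, 74, 183), (75, 77, 183), (144, 142, 172), (203, 200, 196)]
196 [(87, 84, 82), (87, 84, 81), (72, 68, 75), (64, 60, 71), (93, 91, 96), (103, 102, 104), (65, 63, 70), (65, 63, 70), (78, 75, 75), (83, 80, 76)]
198 [(49, 46, 43), (50, 46, 44), (50, 46, 44), (50, 46, 43), (49, 46, 45), (51, 47, 44), (49, 47, 43), (50, 48, 45), (51, 49, 45), (52, 48, 45)]
```

View pics/c6.png

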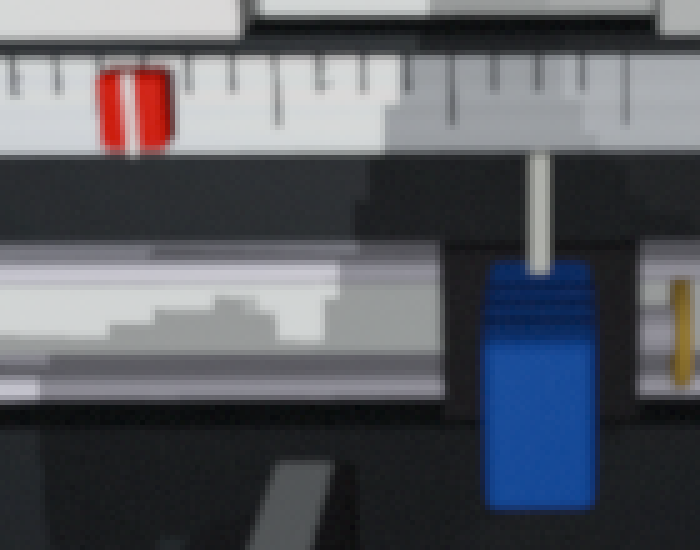

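Run:
```python
from meas import *
im,K,T,c,hsv=meas("w10"); D=np.load("w10.npy");C=cloud(K,T,D)
print(C[200:216:4,277],C[180:196:3,195],C[186,220])
yaw=np.radians(1.0); ey=np.array([-np.sin(yaw),np.cos(yaw)])
for zc,zp in ((.041,.043),(.041,.044),(.043,.044)):
    p=pz(K,T,(277.3,197),zp);q=pz(K,T,(196.2,194.8),zc);print(p,q,(p-q)[:2]@ey)
# blue tab top centre
v,u=np.nonzero((hsv[...,0]>105)&(hsv[...,0]<130)&(hsv[...,1]>150)&(hsv[...,2]>120)); k=(v>215)&(v<270)&(abs(u-277)<20); print(u[k].min(),u[k].max(),v[k].min(),v[k].max(),pz(K,T,((u[k].min()+u[k].max())/2,250),.066))
# deck front edge line yaw
st()
```

```text
clip box 196 178 9 18
[[ 0.60168865 -0.01634827  0.04418722]
 [ 0.60457539 -0.0163159   0.04264328]
 [ 0.60673989 -0.01628125  0.0434209 ]
 [ 0.60911388 -0.01624688  0.04359473]] [[ 0.59057917 -0.06203195  0.04485663]
 [ 0.59219218 -0.06203696  0.04525777]
 [ 0.59375213 -0.06199096  0.04586376]
 [ 0.59586032 -0.06243723  0.04450242]
 [ 0.59766336 -0.0625898   0.04432057]
 [ 0.60068968 -0.06376233  0.04008539]] [ 0.59528503 -0.04924637  0.03934212]
[ 0.60026452 -0.01620368  0.043     ] [ 0.60028585 -0.06283543  0.041     ] 0.04662501752606617
[ 0.59996367 -0.01620347  0.044     ] [ 0.60028585 -0.06283543  0.041     ] 0.04663048029308289
[ 0.59996367 -0.01620347  0.044     ] [ 0.59969031 -0.06233996  0.043     ] 0.04612469842229474
267 287 233 265 [ 0.62246793 -0.0159386   0.066     ]
clk 18.5 pos [ 0.6245 -0.0151  0.0614] F [-0.08 -0.28 -0.48] T [0.03 0.04 0.02] g 0.412 tooly yaw 90.94 down [ 0.002  0.001 -1.   ]
```

Emit:
send_rows --grip '[150,150,150,150,150]' --pt "12 -1 0" --pt "24 -1 0" --pt "35 -1 0" --pt "41 -1 0" --pt "45 -1 0" --twist '[0,0,0,0,0]'

```text
clock: 18.92
position: [0.6231, -0.0163, 0.0134]
ee_rot: [-0.006, 0.708, 0.006, 0.706]
ft_force: [-0.7, 0.2, 0.2]
grip_width: 0.412
```

Emit:
send_rows --grip '[180,210,235,255,255]' --pt "0 0 0" --pt "0 0 0" --pt "0 0 0" --pt "0 0 0" --pt "0 0 0" --twist '[0,0,0,0,0]' --newtons 50

```text
clock: 19.33
position: [0.6242, -0.0159, 0.0154]
ee_rot: [-0.006, 0.707, 0.006, 0.707]
ft_force: [0.6, 0.3, -1.5]
grip_width: 0.127
```

Emit:
send_rows --grip '[255,255,255,255,255]' --pt "0 0 0" --pt "0 0 0" --pt "0 0 0" --pt "0 0 0" --pt "0 0 0" --twist '[0,0,0,0,0]'

```text
clock: 19.75
position: [0.6242, -0.016, 0.0154]
ee_rot: [-0.006, 0.707, 0.006, 0.707]
ft_force: [-1.3, 2.1, 2.1]
grip_width: 0.134
```

Run:
```python
from look import *
st(); im,d,a,K,T=look("w11",[],.053); st()
```

```text
clk 19.75 pos [ 0.6242 -0.016   0.0154] F [-1.3   2.05  2.13] T [0.44 0.22 0.07] g 0.134 tooly yaw 90.94 down [ 0.  0. -1.]
clk 19.8 pos [ 0.6242 -0.016   0.0154] F [-1.01  2.68  2.13] T [0.46 0.29 0.11] g 0.131 tooly yaw 90.94 down [ 0.  0. -1.]
```

View pics/w11.png

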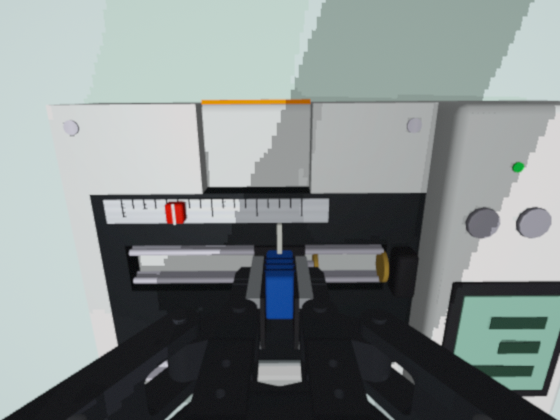

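The tab is gripped at (280,285) with the pointer at (279,238). I'll pull 41 mm, then fine-tune.

Emit:
send_rows --grip '[255,255,255,255,255]' --pt "0 -8 0" --pt "0 -16 0" --pt "0 -25 0" --pt "0 -34 0" --pt "0 -41 0" --twist '[0,0,0,0,0]'

```text
clock: 20.22
position: [0.6251, -0.0577, 0.0154]
ee_rot: [-0.005, 0.707, 0.006, 0.707]
ft_force: [-0.8, 7.4, 3.7]
grip_width: 0.128
```

Emit:
send_rows --grip '[255,255,255,255,255]' --pt "0 0 0" --pt "0 0 0" --pt "0 0 0" --pt "0 0 0" --pt "0 0 0" --twist '[0,0,0,0,0]'

```text
clock: 20.63
position: [0.6251, -0.0568, 0.0154]
ee_rot: [-0.005, 0.707, 0.006, 0.707]
ft_force: [0.3, 5.4, 3.2]
grip_width: 0.132
```

Run:
```python
from look import *
st(); im,d,a,K,T=look("w12",["slide_pointer","index_mark"],.043); st()
cv2.imwrite("pics/c12.png",cv2.resize(im[185:275,230:350],None,fx=6,fy=6,interpolation=cv2.INTER_NEAREST))
```

```text
clk 20.63 pos [ 0.6251 -0.0568  0.0154] F [0.34 5.36 3.2 ] T [1.22 0.03 0.05] g 0.132 tooly yaw 90.95 down [ 0.001  0.001 -1.   ]
slide_pointer [281.7 219.8] 0.66 [ 0.5981 -0.0559  0.043 ]
index_mark [266.1 220.3] 0.87 [ 0.5984 -0.0628  0.043 ]
clk 20.78 pos [ 0.6251 -0.0568  0.0154] F [-0.61  6.43  3.18] T [1.24 0.11 0.06] g 0.13 tooly yaw 90.95 down [ 0.001  0.001 -1.   ]
```

View pics/c12.png

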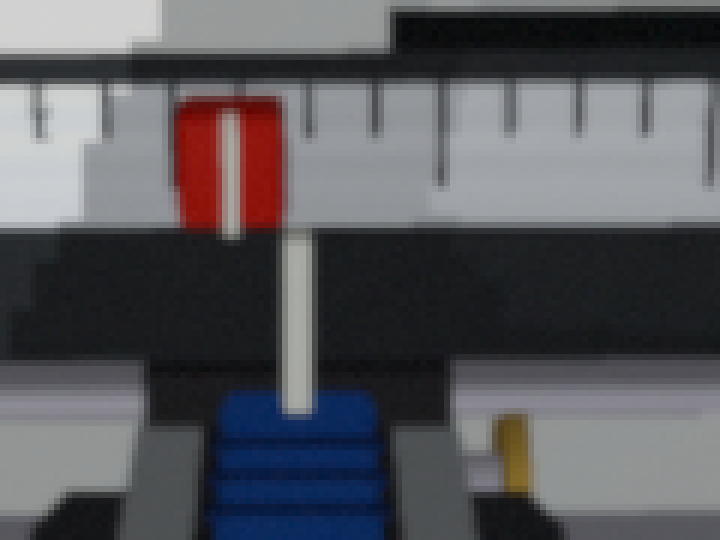

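The pointer is at crop x 298 and the clip's white stripe at 232, which is about 5 mm short.

Emit:
send_rows --grip '[255,255,255,255,255]' --pt "0 -2 0" --pt "0 -4 0" --pt "0 -5 0" --pt "0 -5 0" --pt "0 -5 0" --twist '[0,0,0,0,0]'

```text
clock: 21.2
position: [0.6252, -0.0617, 0.0154]
ee_rot: [-0.005, 0.707, 0.006, 0.707]
ft_force: [-0.4, 6.4, 3.8]
grip_width: 0.128
```

Run:
```python
from look import *
st(); im,d,a,K,T=look("w13",["slide_pointer","index_mark"],.043); st()
cv2.imwrite("pics/c13.png",cv2.resize(im[185:275,230:350],None,fx=6,fy=6,interpolation=cv2.INTER_NEAREST))
im,d=viewer.camera("scene"); cv2.imwrite("pics/scene13.png",im[130:330,120:420].repeat(2,0).repeat(2,1))
```

```text
clk 21.2 pos [ 0.6252 -0.0617  0.0154] F [-0.42  6.44  3.78] T [1.27 0.1  0.07] g 0.128 tooly yaw 90.95 down [ 0.001  0.001 -1.   ]
slide_pointer [281.8 220.1] 0.94 [ 0.5983 -0.0607  0.043 ]
index_mark [279.2 219.7] 0.56 [ 0.5982 -0.0619  0.043 ]
clk 21.35 pos [ 0.6252 -0.0616  0.0154] F [-0.09  6.35  4.4 ] T [1.35 0.09 0.12] g 0.13 tooly yaw 90.96 down [ 0.001  0.001 -1.   ]
```

View pics/c13.png

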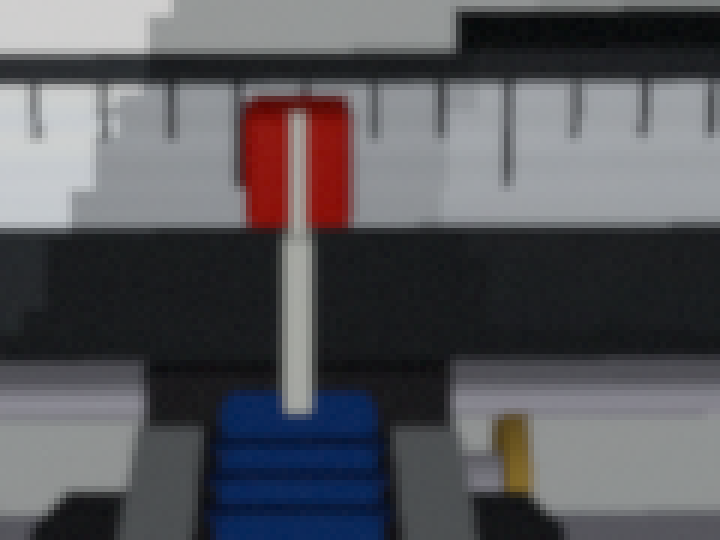

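View pics/scene13.png

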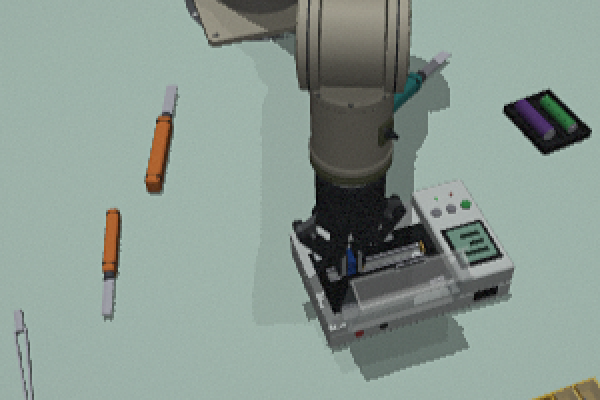

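The pointer (crop x 298) now lines up with the clip's white stripe (297), and the clip sits on the same scale ticks as before. I'll do one hold to check for creep.

Emit:
send_rows --grip '[255,255,255,255,255]' --pt "0 0 0" --pt "0 0 0" --pt "0 0 0" --pt "0 0 0" --pt "0 0 0" --twist '[0,0,0,0,0]'

```text
clock: 21.82
position: [0.6252, -0.0616, 0.0154]
ee_rot: [-0.005, 0.707, 0.006, 0.707]
ft_force: [-0.7, 6.2, 3.4]
grip_width: 0.129
```

Run:
```python
from look import *
a=cv2.imread("pics/w13.png"); im,d,o,K,T=look("w14",[],.043); st()
for n,i in (("13",a),("14",im)):
    g=i[240,265:300].astype(float).min(1); x=np.arange(265,300); w=g*(g>90); r=i[212,265:300].astype(float)[:,0]; w2=np.where((r>90)&(abs(x-279.5)<5),r,0)
    print(n,(w*x).sum()/w.sum(),(w2*x).sum()/w2.sum())
```

```text
clk 21.87 pos [ 0.6252 -0.0616  0.0154] F [-0.69  5.83  4.5 ] T [1.32 0.08 0.07] g 0.127 tooly yaw 90.96 down [ 0.001  0.001 -1.   ]
13 279.04594594594596 279.0509708737864
14 279.0379918588874 279.02884615384613
```

No creep, and the pointer and stripe agree to well under 0.1 mm, so I'm handing in.

```bash
python3 -c "
from h import *
print(manip.hand_in())"
```

```text
the job is handed in; nothing more can be done
None
```

The dock is ready: the cover is open and leaning back, the tool is back on the bench, and the slide is held at the mark. I handed in at about 21.9 s of the 64 s allowed.

**Opening tool:** I used the smaller orange one. My first grasp closed on nothing, because the fingertips end about 29 mm short of the reported TCP. I lowered the grip and the second try held. I later laid the tool down flat about 1 cm from where it started.

**Cover:** I slid the blade into the pry slot under the grey lip and followed the lip's arc until the cover met its stop. The push reached about 12 N there, with the lip edge measured near z = 0.147 m, as expected at 1.9 rad. Later pictures show it still leaning back.

**Slide:** I gripped the blue tab across y with 50 N and pulled it about 46 mm.
- In the last wrist pictures the white pointer and the clip's stripe agree to well under 0.1 mm.
- There was no creep over a further half second of holding, against a pull of about 6 N.

**Bystanders:** The clip sits on the same scale ticks as before. The tray of cells and the tweezers look unmoved in the last scene picture. I did not check the multimeter in a late picture, but nothing moved near it.

No check failed apart from that first missed grasp.

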